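Clamp a beech block in the quick-release vise

TASK

Clamp the wooden block in the bench vise: hold the vise's quick-release paddle down, slide the jaw along until it gently meets the block and has pushed it square against the fixed jaw, let the lever spring back up, then wind the crank clockwise until the block is held tight, about a quarter turn after the jaw bites, firm but not crushed. Do not ram the block with the jaw or force the paddle against its stop, leave the block standing on the vise's bed, let go of the vise, and leave the other things on the bench alone.

Things in the scene. Friction and masses are not known exactly. Their poses are not given: they have to be found in the camera images.
- vise: cast-iron bench vise bolted to the table; it does not move. Origin on the table under its bed; z up; +y runs along the screw from the fixed jaw towards the crank end; +x is the side with the toothed rack ('vise axes' below). Bed top 20 mm, jaw tops 120 mm above the table
- fixed_face (a point): centre line of the leather face of the fixed jaw, 70 mm above the table (100 mm wide, rigid); the face looks along vise +y. The block's room lies between it and jaw_face
- jaw_face (a point): the matching point on the leather face of the moving jaw, 70 mm above the table; moves with the jaw along vise y. Its leather is springy: it yields 1 mm per 40 N (the point is where the face lies when not squeezed)
- jaw: the moving jaw (100 mm wide) with its leather face, screw and crank. It slides as one with the housing, lever and crank when the quick-release is pressed; turning the crank moves it 12 mm per turn ahead of the housing
- carriage (a joint): how far the nut housing (with jaw, lever, crank) is slid towards the fixed jaw, m: 0 = wide open, 120 mm between the faces; 0.09 = end. With the lever pressed it slides with about 3 N. With the lever up, a steel comb on the lever's far end sits in a rack of teeth 10 mm apart (2 mm of play) and locks it
- lever (a joint): quick-release lever, rad: 0 to 0.06 = up and latched; free of the teeth above 0.11; 0.16 = down on its stop. A spring lifts it: about 8 N on the paddle when up, 12 N at the stop, 12 mm of stroke. Let go, its comb may rest on the tooth tips (about 0.11) until the turning screw, jaw on the block, pushes the housing back by up to 8 mm and it drops in
- paddle: the lever's thumb paddle, on the -x side of the housing behind the moving jaw: dark steel plate 44 mm (x) by 50 mm (y) with an upright lip, 6 mm thick and 12 mm above the plate, along the edge nearest the fixed jaw. Press with shut fingers and push the lip towards the fixed jaw. Origin under the plate's middle, axes as the vise's when up
- paddle_top (a point): where to press: the middle of the paddle's top face between lip (its inner side lies 22 mm off, towards vise -y) and rear edge (22 mm off); about 118 mm above the table when up
- crank (a joint): angle of the screw's crank, rad: 0 = handle straight up; grows clockwise as seen from the crank end (from the top the handle goes first to vise -x, then down), which tightens: 12 mm of jaw travel per turn. Range -1.2 to 12. It stays where it is left
- crank_axis (a point): the point on the screw's axis level (along vise y) with the middle of the handle, 90 mm above the table; the handle's middle circles it at 42 mm radius in the vise's x-z plane
- handle_mid (a point): middle of the crank's wooden handle, a free-spinning cylinder 22 mm thick and 54 mm long lying along vise y; it can be pinched from above across vise x and carried round the circle without turning the gripper
- handle: the crank's handle; origin at handle_mid. Turning it takes a steady 8 to 9 N along its circle while the jaw is free; once the jaw bites the effort rises with the clamping, to about 13 N when it is right (100 N clamping, a quarter turn past the bite) and 17 N when too tight. Where the handle moves up or down, carried by friction in the grip, a held push eases off and reads up to a third low
- block: loose beech block standing in the vise on its bed, 60 mm (x) by 45 mm (y, the thickness to be clamped) by 70 mm tall, 0.1 to 0.2 kg; origin under its centre. It starts a little askew, clear of both jaws, and is meant to be pushed square against the fixed jaw by the moving jaw
- offcut: small pale wooden offcut, 50 x 35 x 30 mm, origin under its centre. A bystander, to be left where it is
- spool: small dark red spool of thread, 44 mm wide, 50 mm tall, origin under its centre. A bystander, to be left where it is
- wallets: flat pile of leather wallet pieces, 75 x 100 x 20 mm, origin under its centre. A bystander, to be left where it is
- awl: small screwdriver with a dark wooden handle, lying, about 150 mm long, origin under its middle. A bystander, to be left where it is
- mallet: hammer lying flat, 260 mm long. A bystander, to be left where it is
- jar: amber glass jar with a brass lid, 64 mm wide, 85 mm tall. A bystander, to be left where it is
- cone: white cone of thread, 90 mm wide, 165 mm tall. A bystander, to be left where it is

How it is judged:
On the way, in this order (a step that is already met when the one before it is completed fails the run):
1. with the quick-release lever pressed, the jaw is slid up to the block, which is home against the fixed jaw (opening under 51 mm) (value of joint lever above 0.115 rad and y of jaw_face in the frame of fixed_face below 0.051 m), for 0.1 s.
2. the lever is let go and rises (below 0.125 rad, paddle untouched) with the jaw still within 9 mm of the block's thickness (value of joint lever below 0.125 rad and contact force between anything else and paddle below 0.5 N and y of jaw_face in the frame of fixed_face below 0.054 m), for 0.2 s.
3. the jaw is screwed tight on the block, with the lever latched (contact force between jaw and block above 45 N and value of joint lever below 0.06 rad), for 0.2 s.
At the end, for the whole second after the job is handed in: The block stands on the vise's bed (within 4 mm), upright and square to the jaws within 0.05 rad, at rest, clamped between both jaws with 45 to 180 N (about 0.1 to 0.4 turn of the crank past the bite); the quick-release lever is up and latched (below 0.06 rad); the crank is still (all of step 3 and contact force between jaw and block below 180 N and y of jaw_face in the frame of fixed_face below 0.047 m and angle between block's own z axis and vertical below 0.05 rad and angle between the y axis of block and the y axis of vise, either way round below 0.05 rad and z of block in the frame of vise below 0.024 m and linear speed of block below 0.01 m/s and velocity of joint crank below 0.05 rad/s); the robot touches nothing.
It fails at once if the block is rammed or squeezed with more than 35 N while the quick-release lever is pressed (value of joint lever above 0.1 rad and contact force between jaw and block above 35 N).
It fails at once if the paddle is pushed with more than 40 N (contact force between anything else and paddle above 40 N).
It fails at once if the block is crushed with more than 210 N (contact force between jaw and block above 210 N).
It fails at once if a bystander is moved more than 30 mm (distance of any of offcut, spool, wallets, awl, mallet, jar, cone from where it was at the start of the episode above 0.03 m).
It also fails if it takes over 72 s, if anything falls off the work surface, if the arm or the gripper's body presses on something with over 40 N, if the wrist force passes 120 N, or if a joint passes its speed limit or range.

ROBOT

A 7-joint arm with a two-finger parallel gripper is mounted at the origin on the work surface. World frame = base frame: x ahead of the robot, y to its left, z up, the work surface at z = 0. Lengths are in m, angles in rad, forces in N, time in s.
With the tool pointing down it reaches from about 0.425 to 0.875 m from the base axis. Payload 4.7 kg.
Tool frame: the origin (TCP) lies on the centre line of the jaws, within the pads' length; the fingertips stand 8 mm ahead of it and the grasp point (between the pads) lies 11 mm behind it; z points along the fingers, y is the direction in which the jaws open and shut (so a half turn about z gives the same grasp; the last joint's range is limited). The gripper opens to 87 mm and grips with 3 to 60 N. Pads are 19 mm wide; open, the fingers measure 117 mm over their backs; the gripper's body (75 mm by 190 mm) begins 51 mm behind the grasp point.
Start: joints at [0.014, 0.321, -0.07, 1.45, 0.023, 1.371, -0.057], TCP at [0.65, -0, 0.204] pointing down, gripper open.
Joint ranges: [-2.86, 2.86], [-0.3, 2.09], [-1.38, 1.24], [0.06, 2.45], [-1.56, 4.7], [0.09, 2.05], [-2.69, 2.69]. Speed limits (rad/s): [2.57, 2.57, 3.14, 3.14, 3.14, 3.14, 3.14].

INTERFACE

Orientations are given as a rotation vector (axis times angle).
In Python, from bench import ctrl, cams, workorder gives the robot as it stands. The module is installed in compiled form; this text tells all that it offers.
- The arm moves only by the tool carry_out, never from a script. Its argument "rows" is a list of rows, each an object with "offset": the shift along the tool's x, y, z in m, a list of three; "rot": the turn, a rotation vector about the tool's x, y, z in degrees, a list of three; "gripper": the opening, from 0 (shut) to 1 (fully open). In form: [{"offset": [dx, dy, dz], "rot": [rx, ry, rz], "gripper": gripper}, ...]. A call has 1 to 10 rows; each row shifts and turns the commanded pose from where the row before left it, along the tool's axes as they then stand; what a row does not reach is not made up. A row lasts 1/8 s, in which the tool goes at most 62.5 mm and 10.7 degrees, less where a joint would pass 70% of its speed; a pose out of reach is approached as far as the arm can. A call is refused whole if a number of a shift passes 0.0625 or a number of a turn 10.7, either way. A call with a gripper value outside its range is refused whole. The fingers move at their own pace and stop on an object; "grip_force" is the grip in N (left out, the last holds). Time passes only in rows, so rows that do not move let the fingers close. It gives the time, the measured TCP pose, the force and the opening at its end, in the units of the state.
- ctrl.get_state(): the state, without advancing time (a new reading comes with each control period).
- cams.get_image(name): name is "scene" or "side" or "wrist"; returns a dict with "img" (400x640x3 uint8, red, green, blue), "vfov" (degrees; the focal length in pixels is half the picture's height over the tangent of half this angle, whatever the lens; pixels are square), "cx", "cy" (the principal point, pixels), "R" (3x3) and "t" (3): a world point X has camera coordinates R X + t. Camera axes: x right, y down, z forward; pixel columns grow to the right and rows downward; lengths in m; the calibration is good to about 2 mm. A picture is of the moment at which its call begins. There is no depth.
- workorder.close_job(): hands the job in, once; it reports no verdict.
The state is a dict: "time": time; "joint_positions": joint angles; "qd": joint speeds; "joint_torque": joint torques, N m; "position": TCP position; "tool_rot": TCP orientation; "ft_force": force on the tool from outside, world axes, zero at the start; "torque": the same for the moment, N m; "grip_width": opening from 0.0 (shut) to 1.0 (fully open).
Only numpy, scipy, OpenCV 4.12 (cv2) and the standard library are available. Lean on these libraries where they do the work, as an engineer would, in place of code of your own. Each camera call takes 0.05 s, during which the arm holds its last target.

## Working session

There is one attempt and no reset: what is moved stays moved. The work goes in short steps, Python scripts to look and compute and a tool call to move; the robot and the scene stay as the last step left them, time stands still between calls to the robot, and variables do not carry over. Pictures are saved under pics/ and viewed, and the job is handed in when it is done.

Besides the shell and the picture viewer there is one more tool, called after "Request:" by a JSON object that holds its "api" and its "payload". carry_out: Moves the arm, as the interface text tells. Its arguments: {"type":"object","properties":{"rows":{"type":"array"},"grip_force":{"type":"number"}},"required":["rows"]}

```bash
mkdir -p pics; cat > h.py <<'E'
import numpy as np, cv2
from bench import ctrl, cams, workorder
def snap(n,tag):
    d=cams.get_image(n); cv2.imwrite(f'pics/{tag}.png',cv2.cvtColor(d['img'],cv2.COLOR_RGB2BGR))
    np.savez(f'pics/{tag}.npz',**d); return d
def load(tag):
    z=np.load(f'pics/{tag}.npz'); return {k:z[k] for k in z}
def ray(d,u,v):
    f=200/np.tan(np.radians(float(d['vfov']))/2)
    c=np.array([(u-d['cx'])/f,(v-d['cy'])/f,1.]); w=d['R'].T@c; o=-d['R'].T@d['t']; return o,w/np.linalg.norm(w)
def onz(d,u,v,z):
    o,w=ray(d,u,v); return o+w*(z-o[2])/w[2]
def tri(L):
    A=np.zeros((3,3));b=np.zeros(3)
    for d,u,v in L:
        o,w=ray(d,u,v);P=np.eye(3)-np.outer(w,w);A+=P;b+=P@o
    x=np.linalg.solve(A,b); 
    return x,[np.linalg.norm((np.eye(3)-np.outer(ray(*l)[1],ray(*l)[1]))@(x-ray(*l)[0])) for l in L]
def proj(d,X):
    f=200/np.tan(np.radians(float(d['vfov']))/2)
    c=d['R']@np.array(X)+d['t']; return float(d['cx']+f*c[0]/c[2]),float(d['cy']+f*c[1]/c[2])
def st():
    s=ctrl.get_state(); print('t',round(s['time'],3),'p',np.round(s['position'],4),'r',np.round(s['tool_rot'],4),'F',np.round(s['ft_force'],2),'g',round(float(s['grip_width']),3)); return s
E
python3 - <<'E'
from h import *
for n in ['scene','side','wrist']:
    d=snap(n,n+'0'); print(n,d['vfov'],d['cx'],d['cy'],-d['R'].T@d['t'],d['R'][2])
st()
E
```

```text
scene 44.75800010439218 330.91130884695747 201.86335731582318 [ 1.0802705  -0.33222875  1.13532885] [-0.42163315  0.26390504 -0.86751347]
side 47.17394796076732 323.6419773104931 201.92965959283035 [ 0.44674448 -0.84683205  0.99394936] [ 0.09018957  0.67659881 -0.7308077 ]
wrist 61.31933617794635 322.2721073025029 201.82223852002102 [0.65058885 0.0705877  0.38305859] [-0.00160449 -0.26207564 -0.965046  ]
t 0.15 p [ 6.496e-01 -1.000e-04  2.033e-01] r [-2.2208e+00 -2.2207e+00  1.7000e-03] F [0.1  1.11 0.1 ] g 1.002
```

View pics/scene0.png

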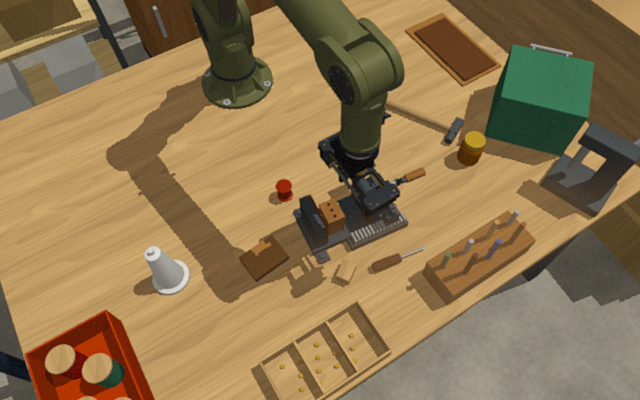

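View pics/side0.png

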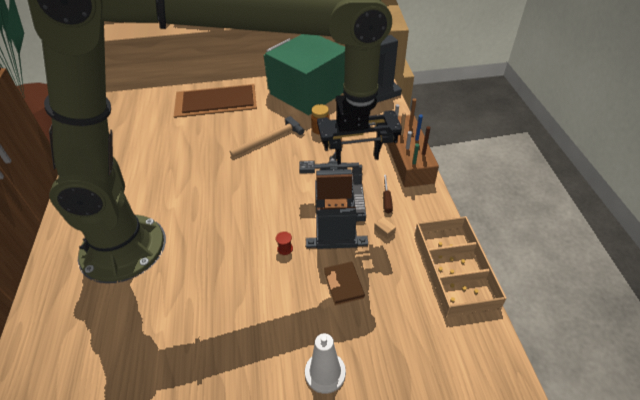

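View pics/wrist0.png

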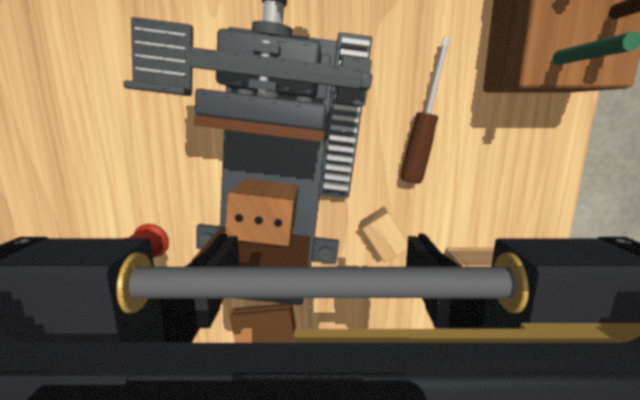

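```bash
python3 - <<'E'
import cv2
i=cv2.imread('pics/wrist0.png'); cv2.imwrite('pics/w0z.png',cv2.resize(i[0:260,100:400],None,fx=2.6,fy=2.3,interpolation=cv2.INTER_CUBIC))
i=cv2.imread('pics/scene0.png'); cv2.imwrite('pics/s0z.png',cv2.resize(i[130:270,280:440],None,fx=4,fy=4,interpolation=cv2.INTER_CUBIC))
E
```

```text
(no output)
```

View pics/w0z.png

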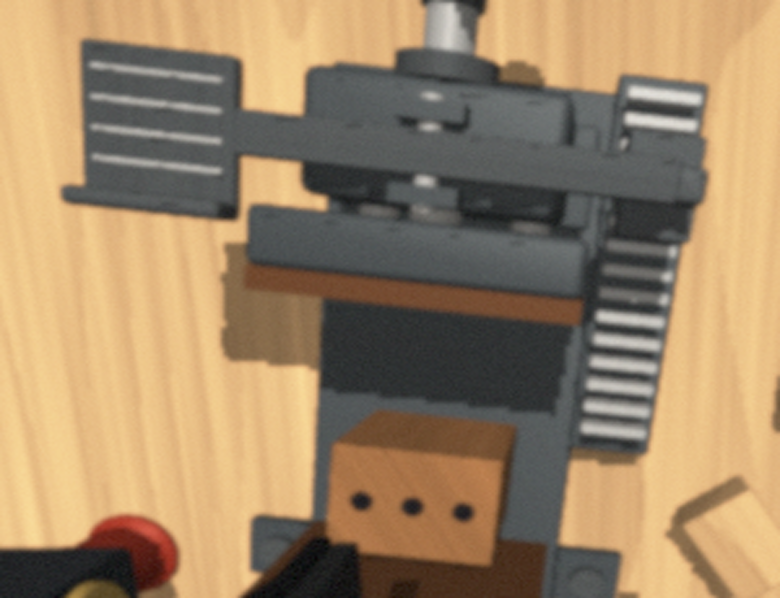

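View pics/s0z.png

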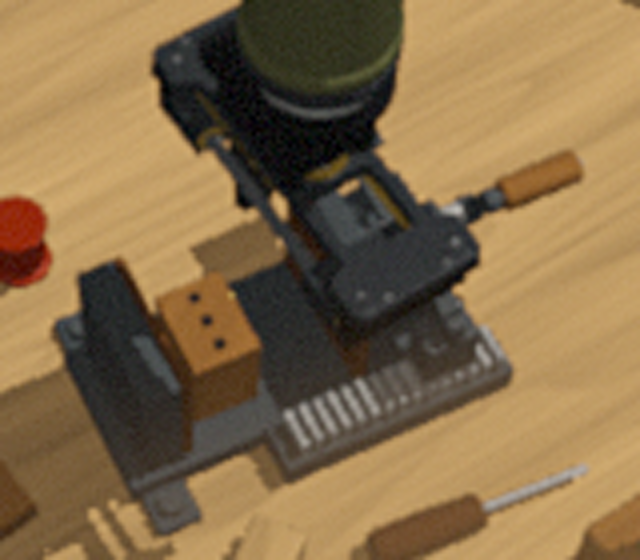

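```bash
python3 - <<'E'
from h import *
d=load('wrist0')
def p(X,Y,z,n): print(n,np.round(onz(d,100+X/2.6,Y/2.3,z),4))
p(83,40,.118,'plate rear L');p(240,60,.118,'plate rear R');p(63,188,.130,'lip L');p(237,206,.13,'lip R')
p(235,215,.118,'lipbase R')
p(245,265,.12,'jaw L steel/leather');p(583,298,.12,'jaw R');p(247,288,.12,'jawfaceL');p(580,325,.12,'jawfaceR')
p(250,207,.12,'jaw back L');p(583,240,.12,'jaw back R')
p(330,443,.09,'blk');p(503,450,.09,'blk');p(497,565,.09,'blk');p(328,540,.09,'blk')
p(620,77,.03,'rack');p(707,85,.03,'rack');p(575,445,.03,'rack');p(648,452,.03,'rack')
s=load('scene0');q=load('side0')
for X,Y in [(545,178),(505,190),(575,165)]: print('handle', np.round(onz(s,280+X/4,130+Y/4,.135),4))
print(d['R'])
E
python3 - <<'E'
import cv2
i=cv2.imread('pics/side0.png'); cv2.imwrite('pics/d0z.png',cv2.resize(i[120:260,270:420],None,fx=5,fy=4,interpolation=cv2.INTER_CUBIC))
E
```

```text
plate rear L [0.5151 0.1341 0.118 ]
plate rear R [0.5574 0.1285 0.118 ]
lip L [0.5097 0.0901 0.13  ]
lip R [0.5567 0.0848 0.13  ]
lipbase R [0.5513 0.0827 0.118 ]
jaw L steel/leather [0.5534 0.0669 0.12  ]
jaw R [0.6517 0.0563 0.12  ]
jawfaceL [0.5532 0.0596 0.12  ]
jawfaceR [0.6508 0.0475 0.12  ]
jaw back L [0.5566 0.0851 0.12  ]
jaw back R [0.6516 0.0748 0.12  ]
blk [ 5.649e-01 -5.000e-04  9.000e-02]
blk [ 0.6243 -0.0033  0.09  ]
blk [ 0.6211 -0.0514  0.09  ]
blk [ 0.5612 -0.0406  0.09  ]
rack [0.6655 0.1413 0.03  ]
rack [0.6975 0.1382 0.03  ]
rack [ 0.6488 -0.016   0.03  ]
rack [ 0.6791 -0.0194  0.03  ]
handle [0.642  0.1896 0.135 ]
handle [0.6357 0.1638 0.135 ]
handle [0.6444 0.2109 0.135 ]
[[ 9.99998657e-01 -9.76270294e-05 -1.63608731e-03]
 [ 3.34564053e-04 -9.65047330e-01  2.62075444e-01]
 [-1.60448733e-03 -2.62075640e-01 -9.65046001e-01]]
```

View pics/d0z.png

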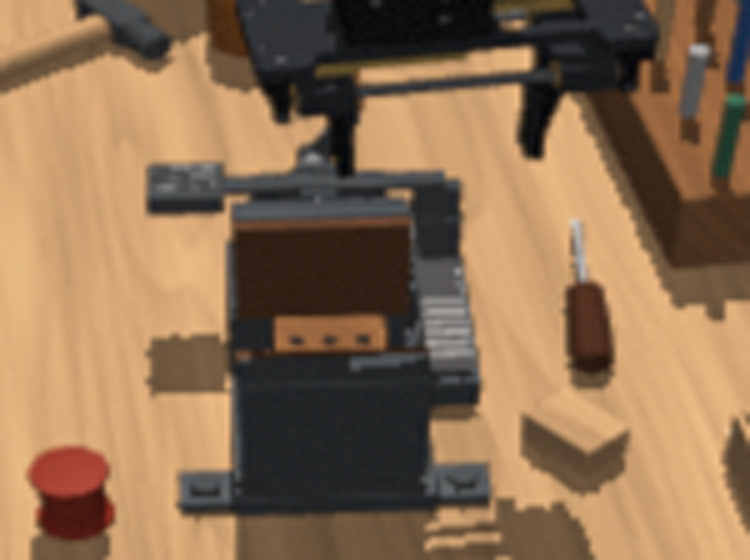

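Request:
{"api": "carry_out", "payload": {"rows": [{"offset": [0,0,0],"rot": [0,0,6.4],"gripper": 0},{"offset": [0.03,-0.0425,0],"rot": [0,0,0],"gripper": 0},{"offset": [0.03,-0.0425,0],"rot": [0,0,0],"gripper": 0},{"offset": [0.029,-0.042,0],"rot": [0,0,0],"gripper": 0},{"offset": [0,0,0.03],"rot": [0,0,0],"gripper": 0},{"offset": [0,0,0],"rot": [0,0,0],"gripper": 0}]}}

```text
time: 0.9
position: [0.5317, 0.1023, 0.1722]
tool_rot: [-2.34, -2.094, 0.006]
ft_force: [0.2, 0.1, -0.3]
grip_width: 0.406
```

```bash
python3 - <<'E'
from h import *
for n in ['scene','side','wrist']: snap(n,n+'1')
st()
i=cv2.imread('pics/scene1.png'); a=cv2.resize(i[130:270,280:440],None,fx=4,fy=4,interpolation=cv2.INTER_CUBIC)
cv2.imwrite('pics/s1z.png',a)
i=cv2.imread('pics/side1.png'); cv2.imwrite('pics/d1z.png',cv2.resize(i[120:260,270:420],None,fx=4,fy=4,interpolation=cv2.INTER_CUBIC))
E
```

```text
t 1.05 p [0.5346 0.102  0.1749] r [2.3429e+00 2.0921e+00 1.1000e-03] F [ 0.05  0.47 -0.02] g 0.262
```

View pics/s1z.png

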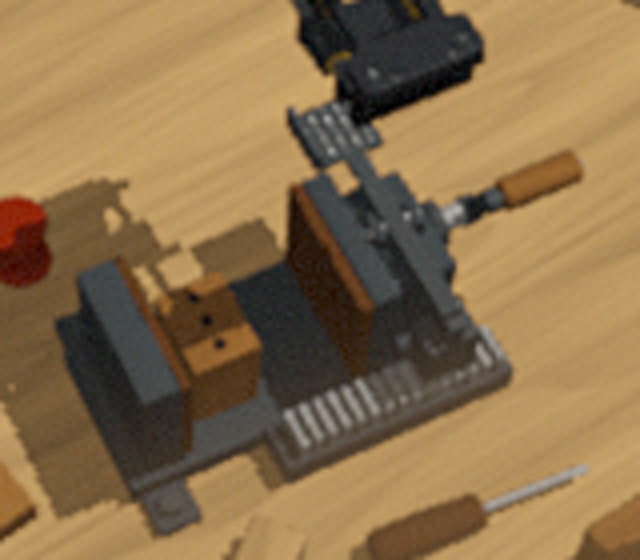

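View pics/d1z.png

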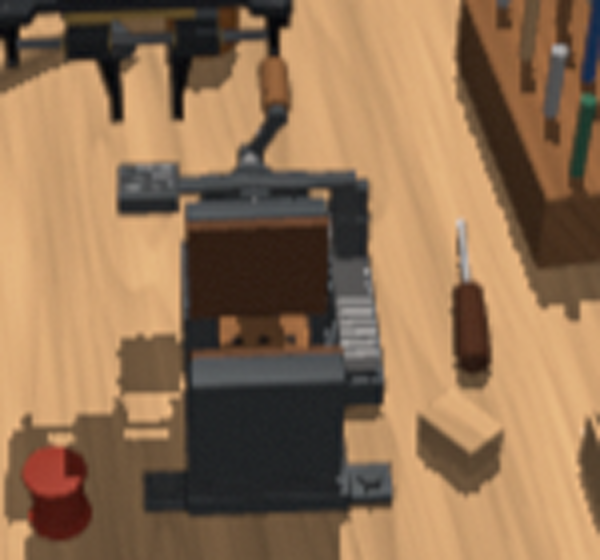

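View pics/wrist1.png

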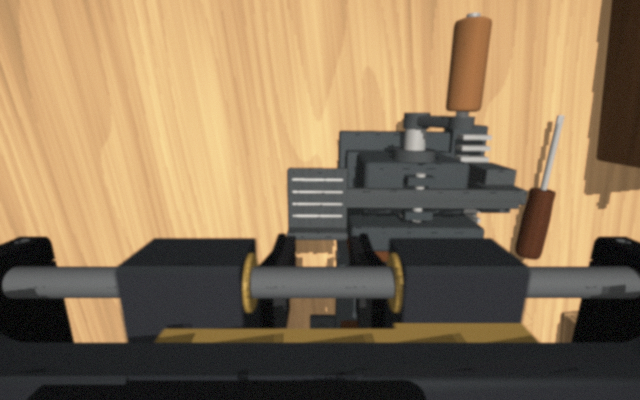

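```bash
python3 - <<'E'
from h import *
s=load('scene1');q=load('side1');w=load('wrist1')
S=lambda X,Y:(s,280+X/4,130+Y/4)
D=lambda X,Y:(q,270+X/4,120+Y/4)
for n,L in dict(mid=[S(540,180),D(274,80),(w,469,63)],near=[S(503,193),D(277,103),(w,464,109)],far=[S(576,166),D(272,60),(w,473,18)],
 mid2=[S(540,180),(w,469,63)]).items():
    x,r=tri(L);print(n,np.round(x,4),np.round(r,4))
# fixed jaw leather front top line
for X,Y in [(122,260),(192,380)]: print('fixed',np.round(onz(s,280+X/4,130+Y/4,.12),4))
for X,Y in [(290,190),(372,308)]: print('jaw',np.round(onz(s,280+X/4,130+Y/4,.12),4))
print('screw hub w',np.round(onz(w,413,120,.1),4))
for u,v in [(289,169),(347,168),(347,228),(289,228)]: print('pl',np.round(onz(w,u,v,.118),4))
print('lip',np.round(onz(w,289,236,.13),4),np.round(onz(w,347,236,.13),4)); 
st()
E
```

```text
mid [0.6367 0.1905 0.1293] [0.0023 0.0026 0.0006]
near [0.6333 0.1636 0.131 ] [0.0016 0.0016 0.001 ]
far [0.6398 0.2162 0.1275] [0.0022 0.0026 0.0008]
mid2 [0.6378 0.1903 0.1268] [0.0001 0.0001]
fixed [ 0.5438 -0.0547  0.12  ]
fixed [ 0.6358 -0.0628  0.12  ]
jaw [0.557  0.0592 0.12  ]
jaw [0.6532 0.0538 0.12  ]
screw hub w [0.6082 0.1577 0.1   ]
pl [0.515  0.1349 0.118 ]
pl [0.5558 0.131  0.118 ]
pl [0.5516 0.0863 0.118 ]
pl [0.5089 0.0911 0.118 ]
lip [0.5098 0.0893 0.13  ] [0.5506 0.0847 0.13  ]
t 1.05 p [0.5346 0.102  0.1749] r [2.3429e+00 2.0921e+00 1.1000e-03] F [ 0.05  0.47 -0.02] g 0.262
```

Request:
{"api": "carry_out", "payload": {"rows": [{"offset": [0,0,0.02],"rot": [0,0,0],"gripper": 0},{"offset": [0,0,0.02],"rot": [0,0,0],"gripper": 0},{"offset": [0,0,0.002],"rot": [0,0,0],"gripper": 0},{"offset": [0,0,0],"rot": [0,0,0],"gripper": 0},{"offset": [0,0,0],"rot": [0,0,0],"gripper": 0}]}}

```text
time: 1.68
position: [0.5346, 0.1026, 0.1334]
tool_rot: [2.342, 2.093, 0.003]
ft_force: [-0.2, 0.2, 0.1]
grip_width: 0.005
```

```bash
python3 - <<'E'
from h import *
st()
i=snap('scene','scene2')['img'];i=cv2.cvtColor(i,cv2.COLOR_RGB2BGR); a=cv2.resize(i[130:270,280:440],None,fx=4,fy=4,interpolation=cv2.INTER_CUBIC)
cv2.imwrite('pics/s2z.png',a)
E
```

```text
t 1.675 p [0.5346 0.1026 0.1334] r [2.3415 2.093  0.0027] F [-0.2   0.17  0.15] g 0.005
```

View pics/s2z.png

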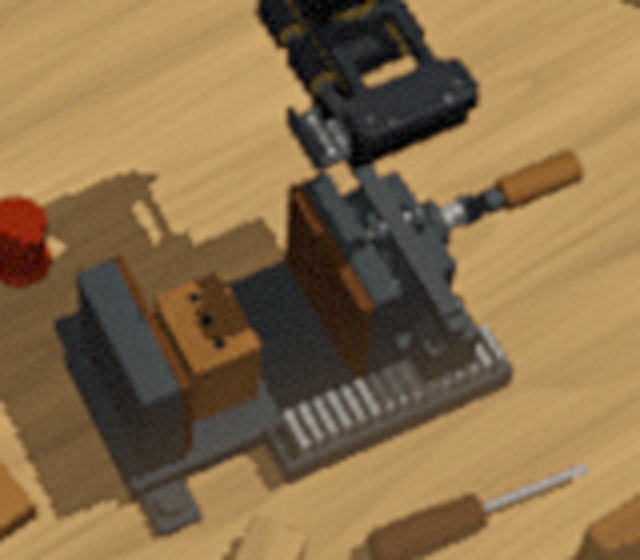

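Request:
{"api": "carry_out", "payload": {"rows": [{"offset": [0,0,0.005],"rot": [0,0,0],"gripper": 0},{"offset": [0,0,0.002],"rot": [0,0,0],"gripper": 0},{"offset": [0,0,0.001],"rot": [0,0,0],"gripper": 0},{"offset": [0,0,0],"rot": [0,0,0],"gripper": 0}]}}

```text
time: 2.22
position: [0.5336, 0.1026, 0.124]
tool_rot: [-2.342, -2.094, 0.0]
ft_force: [0.4, 0.4, 0.3]
grip_width: 0.004
```

Request:
{"api": "carry_out", "payload": {"rows": [{"offset": [0,0,0.002],"rot": [0,0,0],"gripper": 0},{"offset": [0,0,0],"rot": [0,0,0],"gripper": 0}]}}

```text
time: 2.48
position: [0.5336, 0.1025, 0.122]
tool_rot: [-2.342, -2.094, 0.0]
ft_force: [-0.2, 0.6, -0.2]
grip_width: 0.006
```

Request:
{"api": "carry_out", "payload": {"rows": [{"offset": [0,0,0.002],"rot": [0,0,0],"gripper": 0},{"offset": [0,0,0],"rot": [0,0,0],"gripper": 0}]}}

```text
time: 2.72
position: [0.5336, 0.1025, 0.12]
tool_rot: [-2.342, -2.094, 0.0]
ft_force: [0.4, -1.0, 1.4]
grip_width: 0.007
```

```bash
python3 - <<'E'
from h import *
st()
for n in ['scene','side','wrist']: snap(n,n+'3')
a=cv2.imread('pics/scene3.png'); a=cv2.resize(a[130:230,320:440],None,fx=3.3,fy=4,interpolation=cv2.INTER_CUBIC)
b=cv2.imread('pics/side3.png'); b=cv2.resize(b[120:220,270:370],None,fx=4,fy=4,interpolation=cv2.INTER_CUBIC)
cv2.imwrite('pics/z3.png',np.hstack([a,b]))
E
```

```text
t 2.725 p [0.5336 0.1025 0.12  ] r [-2.3418e+00 -2.0939e+00  5.0000e-04] F [ 0.38 -1.    1.38] g 0.007
```

View pics/z3.png

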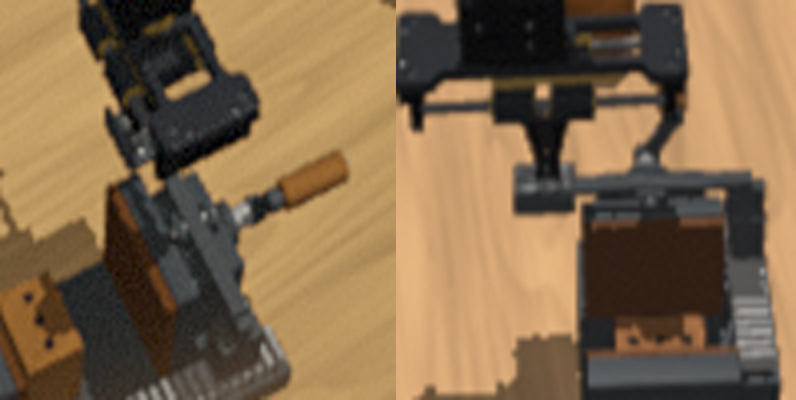

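View pics/wrist3.png

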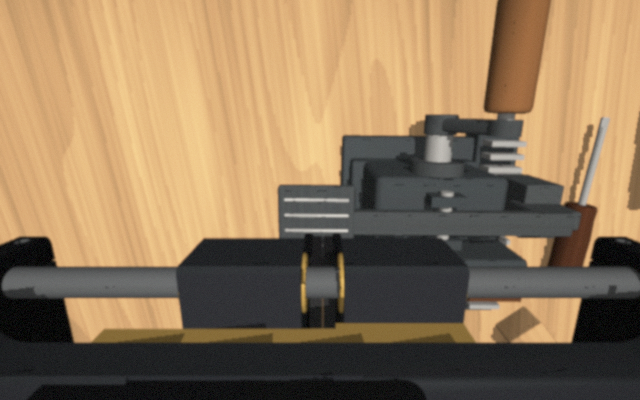

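Request:
{"api": "carry_out", "payload": {"rows": [{"offset": [0,0,0.002],"rot": [0,0,0],"gripper": 0},{"offset": [0,0,0],"rot": [0,0,0],"gripper": 0}]}}

```text
time: 3.12
position: [0.5336, 0.1025, 0.118]
tool_rot: [-2.342, -2.094, 0.001]
ft_force: [-0.0, -0.4, 0.2]
grip_width: 0.008
```

```bash
python3 - <<'E'
from h import *
s=st()
out=[]
for n,(r0,c0) in dict(scene=(130,310),side=(120,270)).items():
    d=snap(n,n+'4'); a=cv2.imread(f'pics/{n}4.png'); a=cv2.resize(a[r0:r0+80,c0:c0+80],None,fx=5,fy=5,interpolation=cv2.INTER_CUBIC)
    u,v=proj(d,[s['position'][0],s['position'][1],s['position'][2]-.008]); print(n,u,v,(u-c0)*5,(v-r0)*5)
    cv2.circle(a,(int((u-c0)*5),int((v-r0)*5)),4,(0,255,0),1)
    for P in [(.515,.1345,.118),(.5565,.13,.118),(.509,.091,.118),(.551,.086,.118)]:
        u,v=proj(d,P); cv2.circle(a,(int((u-c0)*5),int((v-r0)*5)),3,(0,0,255),1)
    out.append(a)
cv2.imwrite('pics/z4.png',np.hstack(out))
E
```

```text
t 3.125 p [0.5336 0.1025 0.118 ] r [-2.3419e+00 -2.0939e+00  5.0000e-04] F [-0.04 -0.37  0.21] g 0.008
scene 361.4033530727441 165.329087083713 257.0167653637205 176.64543541856503
side 308.78107176646466 169.59343523255492 193.90535883232332 247.96717616277462
```

View pics/z4.png

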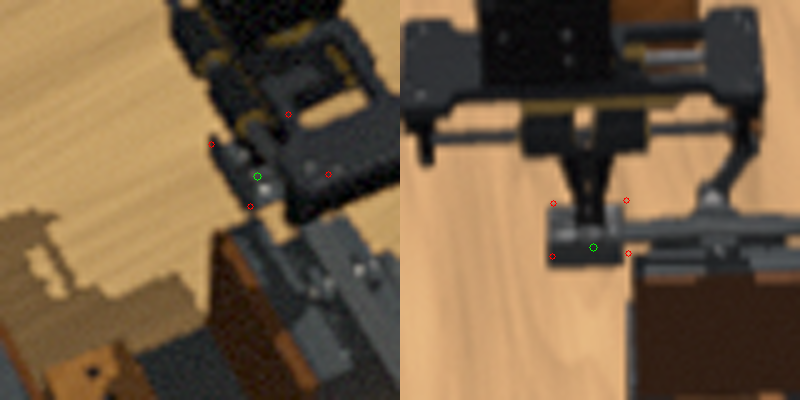

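```bash
python3 - <<'E'
from h import *
q=load('side1');s=load('scene1');w=load('wrist1')
for z in (.175,.170,.165,.16): print(z,proj(q,[.5346,.102,z]))
for n in ['side1','scene1']:
    i=cv2.imread(f'pics/{n}.png'); r0,c0=(140,285) if n=='side1' else (140,340)
    a=cv2.resize(i[r0:r0+50,c0:c0+50],None,fx=8,fy=8,interpolation=cv2.INTER_CUBIC)
    cv2.imwrite('pics/p_'+n+'.png',a)
a=np.hstack([cv2.imread('pics/p_side1.png'),cv2.imread('pics/p_scene1.png')]);cv2.imwrite('pics/p1.png',a)
E
```

```text
0.175 (308.1342949781112, 152.1603177478176)
0.17 (308.2160288120759, 153.5536575876759)
0.165 (308.29728696328283, 154.93888832870286)
0.16 (308.3780735723224, 156.31608055671623)
```

View pics/p1.png

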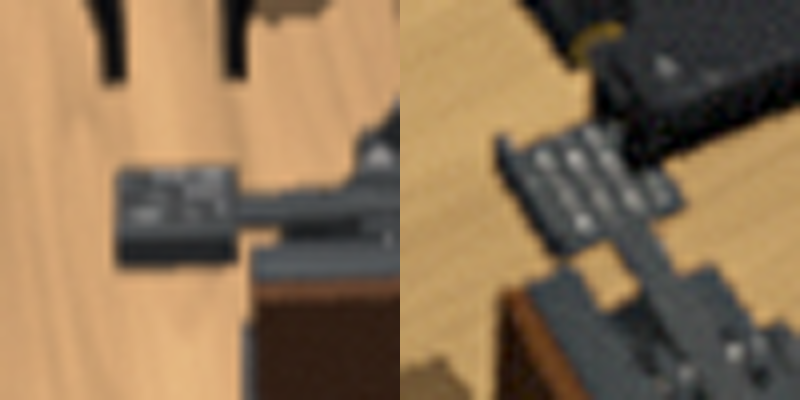

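```bash
python3 - <<'E'
from h import *
q=load('side1');s=load('scene1');w=load('wrist1')
S=lambda X,Y:(s,340+(X-400)/8,140+Y/8)
D=lambda X,Y:(q,285+X/8,140+Y/8)
for n,L in dict(lipTL=[S(500,138),D(118,232),(w,284,234)],lipTL2=[S(500,138),(w,284,234)],rearR=[S(680,205),D(236,170),(w,347,169)],rearR2=[S(680,205),(w,347,169)],lipbotL=[S(500,138),D(118,265)]).items():
    x,r=tri(L);print(n,np.round(x,4),np.round(r,4))
d=snap('wrist','wrist5')
i=cv2.imread('pics/wrist5.png');cv2.imwrite('pics/w5z.png',cv2.resize(i[170:340,240:400],None,fx=4,fy=3.5,interpolation=cv2.INTER_CUBIC)); st()
E
```

```text
lipTL [0.5076 0.0907 0.1265] [0.002  0.0006 0.0018]
lipTL2 [0.5073 0.0904 0.1252] [0.0018 0.0018]
rearR [0.555  0.1295 0.1141] [0.0004 0.0011 0.001 ]
rearR2 [0.5556 0.1293 0.1144] [0.0004 0.0004]
lipbotL [0.5048 0.0938 0.1123] [0.0032 0.0032]
t 3.275 p [0.5337 0.1026 0.1182] r [2.3419 2.094  0.    ] F [-0.15 -0.6   0.44] g 0.004
```

View pics/w5z.png

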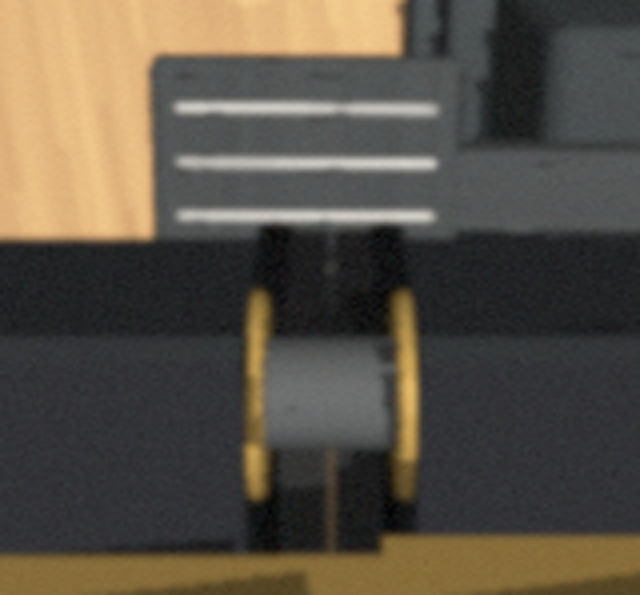

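Request:
{"api": "carry_out", "payload": {"rows": [{"offset": [0,0,0.002],"rot": [0,0,0],"gripper": 0},{"offset": [0,0,0],"rot": [0,0,0],"gripper": 0}]}}

```text
time: 3.52
position: [0.5336, 0.1025, 0.1159]
tool_rot: [-2.342, -2.094, 0.001]
ft_force: [-0.8, 0.1, 0.2]
grip_width: 0.002
```

Request:
{"api": "carry_out", "payload": {"rows": [{"offset": [0,0,0.002],"rot": [0,0,0],"gripper": 0},{"offset": [0,0,0],"rot": [0,0,0],"gripper": 0}]}}

```text
time: 3.78
position: [0.5336, 0.1025, 0.1139]
tool_rot: [-2.342, -2.094, 0.0]
ft_force: [0.3, -0.7, -0.3]
grip_width: 0.008
```

```bash
python3 - <<'E'
from h import *
st()
for n in ['side','scene','wrist']: snap(n,n+'6')
a=[cv2.resize(cv2.imread(f'pics/{n}.png')[r:r+50,c:c+50],None,fx=8,fy=8,interpolation=cv2.INTER_CUBIC) for n,r,c in [('side6',140,285),('scene6',140,340)]]
cv2.imwrite('pics/p6.png',np.hstack(a))
E
```

```text
t 3.775 p [0.5336 0.1025 0.1139] r [-2.3419e+00 -2.0940e+00  5.0000e-04] F [ 0.28 -0.67 -0.32] g 0.008
```

View pics/p6.png

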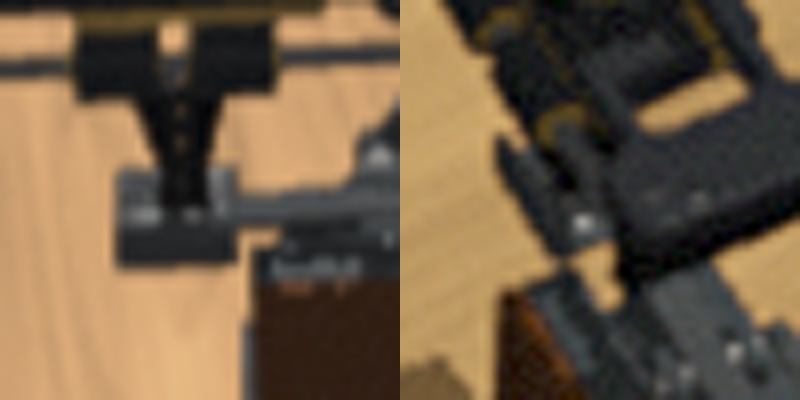

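View pics/wrist6.png

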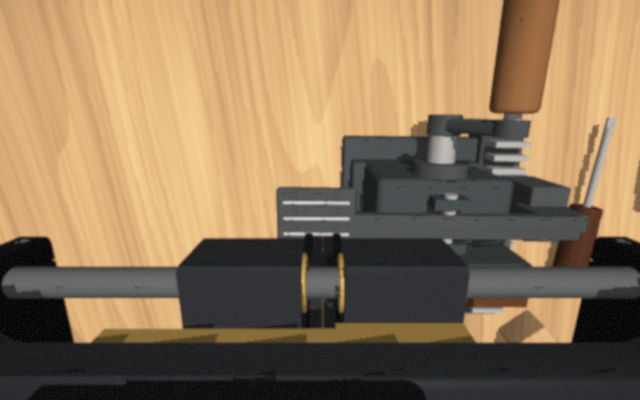

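Request:
{"api": "carry_out", "payload": {"rows": [{"offset": [0,0,0.002],"rot": [0,0,0],"gripper": 0},{"offset": [0,0,0],"rot": [0,0,0],"gripper": 0}]}}

```text
time: 4.18
position: [0.5336, 0.1025, 0.1119]
tool_rot: [-2.342, -2.094, 0.001]
ft_force: [0.1, 0.7, -1.2]
grip_width: 0.006
```

Request:
{"api": "carry_out", "payload": {"rows": [{"offset": [0,0,0.002],"rot": [0,0,0],"gripper": 0},{"offset": [0,0,0],"rot": [0,0,0],"gripper": 0}]}}

```text
time: 4.42
position: [0.5336, 0.1025, 0.1099]
tool_rot: [-2.342, -2.094, 0.001]
ft_force: [-0.1, 0.2, 0.3]
grip_width: 0.006
```

Request:
{"api": "carry_out", "payload": {"rows": [{"offset": [0,0,0.002],"rot": [0,0,0],"gripper": 0},{"offset": [0,0,0],"rot": [0,0,0],"gripper": 0}]}}

```text
time: 4.68
position: [0.5336, 0.1025, 0.108]
tool_rot: [-2.342, -2.094, 0.0]
ft_force: [-0.1, -0.1, 0.0]
grip_width: 0.009
```

```bash
python3 - <<'E'
from h import *
s=st(); print(s['joint_torque'])
for n in ['side','scene','wrist']: snap(n,n+'7')
a=[cv2.resize(cv2.imread(f'pics/{n}.png')[r:r+50,c:c+50],None,fx=8,fy=8,interpolation=cv2.INTER_CUBIC) for n,r,c in [('side7',140,285),('scene7',140,340)]]
cv2.imwrite('pics/p7.png',np.hstack(a))
i=cv2.imread('pics/wrist7.png');cv2.imwrite('pics/w7z.png',cv2.resize(i[100:340,240:540],None,fx=2.6,fy=2.4,interpolation=cv2.INTER_CUBIC)); st()
E
```

```text
t 4.675 p [0.5336 0.1025 0.108 ] r [-2.3419e+00 -2.0939e+00  5.0000e-04] F [-0.06 -0.13  0.  ] g 0.009
[-3.66219319e-03 -3.84266102e+01 -5.56850843e-01 -2.89949298e+01
 -6.39688130e-02 -9.60095495e-03 -1.00480498e-03]
t 4.825 p [0.5337 0.1026 0.1082] r [2.3419 2.0939 0.    ] F [ 0.71 -0.22  0.14] g 0.001
```

View pics/p7.png

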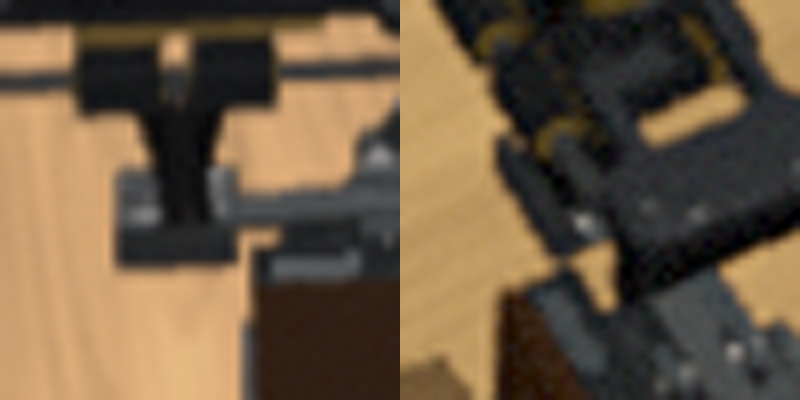

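View pics/w7z.png

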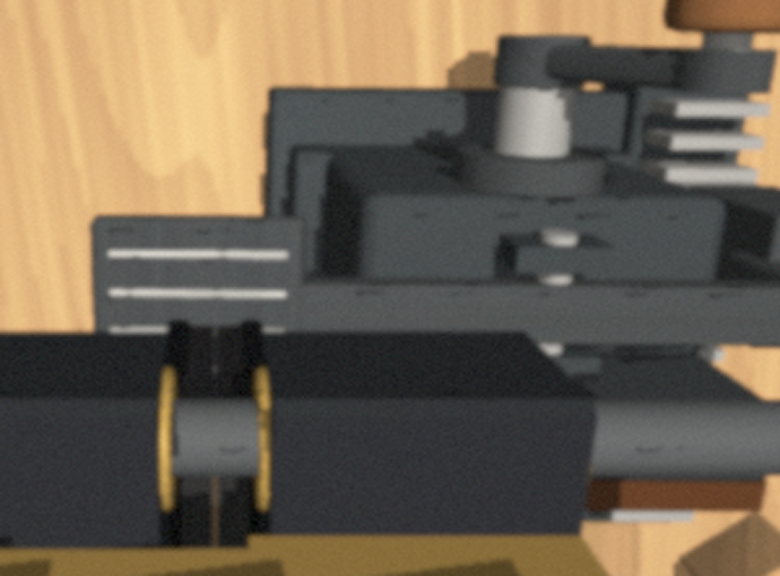

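Request:
{"api": "carry_out", "payload": {"rows": [{"offset": [0,0,0.002],"rot": [0,0,0],"gripper": 0},{"offset": [0,0,0],"rot": [0,0,0],"gripper": 0}]}}

```text
time: 5.08
position: [0.5336, 0.1025, 0.106]
tool_rot: [-2.342, -2.094, 0.0]
ft_force: [0.5, 0.7, -0.8]
grip_width: 0.006
```

Request:
{"api": "carry_out", "payload": {"rows": [{"offset": [0,0,0.002],"rot": [0,0,0],"gripper": 0},{"offset": [0,0,0],"rot": [0,0,0],"gripper": 0}]}}

```text
time: 5.32
position: [0.5336, 0.1025, 0.104]
tool_rot: [-2.342, -2.094, 0.0]
ft_force: [0.2, -0.1, 0.1]
grip_width: 0.005
```

```bash
python3 - <<'E'
from h import *
for n in ['side','scene']: snap(n,n+'8')
a=[cv2.resize(cv2.imread(f'pics/{n}.png')[r:r+50,c:c+50],None,fx=8,fy=8,interpolation=cv2.INTER_CUBIC) for n,r,c in [('side8',140,285),('scene8',140,340)]]
a=np.hstack(a); a=cv2.convertScaleAbs(a,alpha=2); cv2.imwrite('pics/p8.png',a)
E
```

```text
(no output)
```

View pics/p8.png

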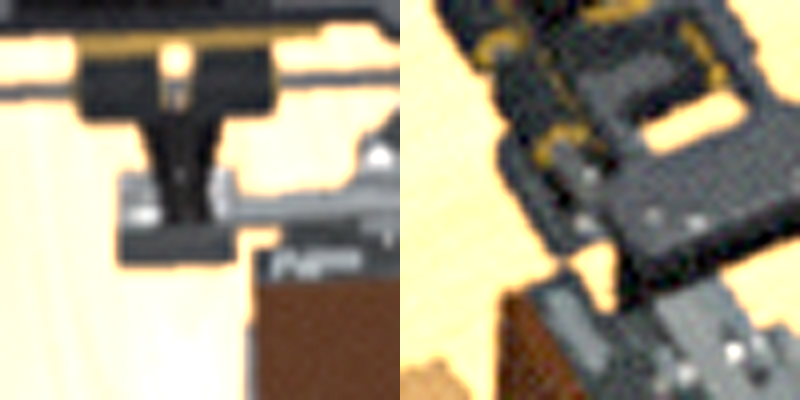

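Request:
{"api": "carry_out", "payload": {"rows": [{"offset": [0,0,0.0015],"rot": [0,0,0],"gripper": 0},{"offset": [0,0,0],"rot": [0,0,0],"gripper": 0}]}}

```text
time: 5.68
position: [0.5336, 0.1026, 0.1025]
tool_rot: [-2.342, -2.094, 0.0]
ft_force: [-0.5, -0.4, 0.2]
grip_width: 0.003
```

Request:
{"api": "carry_out", "payload": {"rows": [{"offset": [0,0,0.0015],"rot": [0,0,0],"gripper": 0},{"offset": [0,0,0],"rot": [0,0,0],"gripper": 0}]}}

```text
time: 5.92
position: [0.5336, 0.1025, 0.101]
tool_rot: [-2.342, -2.094, 0.0]
ft_force: [0.4, 0.5, -0.6]
grip_width: 0.005
```

Request:
{"api": "carry_out", "payload": {"rows": [{"offset": [0,0,0.0015],"rot": [0,0,0],"gripper": 0},{"offset": [0,0,0],"rot": [0,0,0],"gripper": 0}]}}

```text
time: 6.18
position: [0.5339, 0.1026, 0.1001]
tool_rot: [2.342, 2.094, 0.0]
ft_force: [-1.4, -0.3, 2.7]
grip_width: 0.008
```

```bash
python3 - <<'E'
from h import *
for n in ['side','wrist']: snap(n,n+'9')
st()
for n in ['side1','side6','side8','side9']:
    i=cv2.imread(f'pics/{n}.png').astype(int).sum(2); print(n,i[158:176,302],i[158:176,312])
i=cv2.imread('pics/wrist9.png');cv2.imwrite('pics/w9z.png',cv2.resize(i[100:340,240:540],None,fx=2.6,fy=2.4,interpolation=cv2.INTER_CUBIC)); st()
E
```

```text
t 6.275 p [0.5339 0.1026 0.1001] r [2.3418e+00 2.0937e+00 6.0000e-04] F [-2.46 -0.    4.06] g 0.004
side1 [504 499 419 296 220 223 216 235 334 318 257 201 126 109 123 259 437 509] [476 471 396 367 330 308 291 310 290 233 229 175 115 106 137 308 442 492]
side6 [503 504 432 302 226 228 219 238 339 317 197 125 119 113 123 260 444 513] [446 452 389 365 327 306 284 310 297 205 155 126 111 110 136 311 445 492]
side8 [337 428 420 301 229 226 225 238 337 321 195 123 118 116 122 262 441 514] [291 343 319 340 313 307 290 309 290 201 152 128 109 111 136 314 446 491]
side9 [308 431 420 307 270 258 224 239 339 321 193 128 119 111 128 263 443 513] [177 226 257 345 325 289 273 307 289 198 152 125 116 112 135 308 447 492]
t 6.275 p [0.5339 0.1026 0.1001] r [2.3418e+00 2.0937e+00 6.0000e-04] F [-2.46 -0.    4.06] g 0.004
```

View pics/w9z.png

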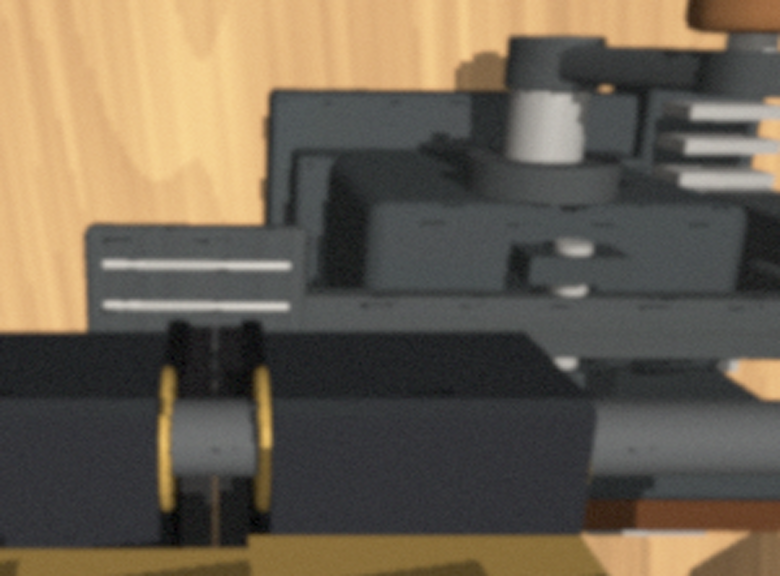

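Request:
{"api": "carry_out", "payload": {"rows": [{"offset": [0,0,0.002],"rot": [0,0,0],"gripper": 0},{"offset": [0,0,0],"rot": [0,0,0],"gripper": 0}]}}

```text
time: 6.52
position: [0.5338, 0.1027, 0.0988]
tool_rot: [2.342, 2.094, 0.0]
ft_force: [-3.6, -0.6, 9.8]
grip_width: 0.004
```

```bash
python3 - <<'E'
from h import *
s=st(); print(s['torque'])
snap('side','side10')
for n in ['side8','side10']:
    i=cv2.imread(f'pics/{n}.png').astype(int).sum(2); print(n,i[158:176,302],i[158:176,312])
st()
E
```

```text
t 6.525 p [0.5338 0.1027 0.0988] r [2.3417e+00 2.0939e+00 4.0000e-04] F [-3.62 -0.64  9.77] g 0.004
[-0.14018627  0.83444154  0.00204172]
side8 [337 428 420 301 229 226 225 238 337 321 195 123 118 116 122 262 441 514] [291 343 319 340 313 307 290 309 290 201 152 128 109 111 136 314 446 491]
side10 [292 337 422 380 299 281 334 327 405 376 202 128 127 119 104 163 407 516] [170 183 220 277 257 246 270 258 308 273 164 122 118 114 123 249 420 495]
t 6.575 p [0.5338 0.1026 0.0989] r [2.3417e+00 2.0938e+00 4.0000e-04] F [-3.38 -1.1   9.95] g 0.003
```

Request:
{"api": "carry_out", "payload": {"rows": [{"offset": [0,0,0.0025],"rot": [0,0,0],"gripper": 0},{"offset": [0,0,0.0025],"rot": [0,0,0],"gripper": 0},{"offset": [0,0,0],"rot": [0,0,0],"gripper": 0}]}}

```text
time: 6.95
position: [0.5337, 0.1027, 0.0941]
tool_rot: [2.342, 2.094, 0.0]
ft_force: [-4.6, -0.3, 11.8]
grip_width: 0.009
```

Request:
{"api": "carry_out", "payload": {"rows": [{"offset": [0,0,0.0025],"rot": [0,0,0],"gripper": 0},{"offset": [0,0,0],"rot": [0,0,0],"gripper": 0}]}}

```text
time: 7.2
position: [0.5337, 0.1027, 0.0918]
tool_rot: [2.342, 2.094, 0.0]
ft_force: [-5.3, -1.2, 12.2]
grip_width: 0.007
```

```bash
python3 - <<'E'
from h import *
st()
snap('side','side11');snap('scene','scene11')
for n in ['side8','side11']:
    i=cv2.imread(f'pics/{n}.png').astype(int).sum(2); print(n,i[160:180,300:316:2].T)
st()
a=[cv2.resize(cv2.imread(f'pics/{n}.png')[r:r+50,c:c+50],None,fx=8,fy=8,interpolation=cv2.INTER_CUBIC) for n,r,c in [('side11',140,285),('scene11',140,340)]]
a=np.hstack(a); a=cv2.convertScaleAbs(a,alpha=2); cv2.imwrite('pics/p11.png',a)
E
```

```text
t 7.2 p [0.5337 0.1027 0.0918] r [2.3418e+00 2.0939e+00 3.0000e-04] F [-5.32 -1.18 12.23] g 0.007
side8 [[421 312 269 259 224 229 253 252 195 141 126 125 141 276 437 502 505 497
  500 499]
 [420 301 229 226 225 238 337 321 195 123 118 116 122 262 441 514 514 515
  510 515]
 [ 80  89  99 156 181 198 297 271 154 117 119 115 124 260 438 512 515 519
  524 525]
 [ 59  66  63  53  51  52  56  53 104 123 118 116 128 263 441 513 511 510
  513 514]
 [ 67  76  71  65  56  62  80  89 113 124 119 110 143 322 466 507 507 505
  498 500]
 [ 25  55  57  81  73  60  48  64 116 130 123 113 140 310 445 484 487 495
  502 509]
 [319 340 313 307 290 309 290 201 152 128 109 111 136 314 446 491 497 505
  509 513]
 [381 309 281 252 231 223 230 191 189 223 231 209 240 415 505 505 497 499
  496 498]]
side11 [[484 483 483 428 328 260 242 242 248 258 253 190 130 123 138 171 303 447
  498 504]
 [298 427 479 418 373 306 256 252 230 260 233 157 123 123 112 126 259 444
  516 517]
 [ 28  48  83  93 170 188 238 262 321 299 198 150 128 118 110 161 401 518
  527 529]
 [ 50  61  59  58  55  60  52  45  54  57  84 124 130 118 118 201 418 514
  515 515]
 [ 65  59  54  61  70  82  73  62  53  71 116 131 126 117 128 255 435 502
  500 499]
 [ 35  48  32  27  37  45  43  43  37  49 106 125 123 117 118 264 428 497
  507 512]
 [168 185 186 227 247 335 321 312 288 182 129 125 114 114 156 386 497 506
  508 509]
 [461 459 387 301 273 239 214 220 214 166 155 179 184 190 275 432 502 502
  501 499]]
t 7.3 p [0.5337 0.1027 0.0919] r [2.3418e+00 2.0938e+00 3.0000e-04] F [-4.81 -1.01 12.17] g 0.005
```

View pics/p11.png

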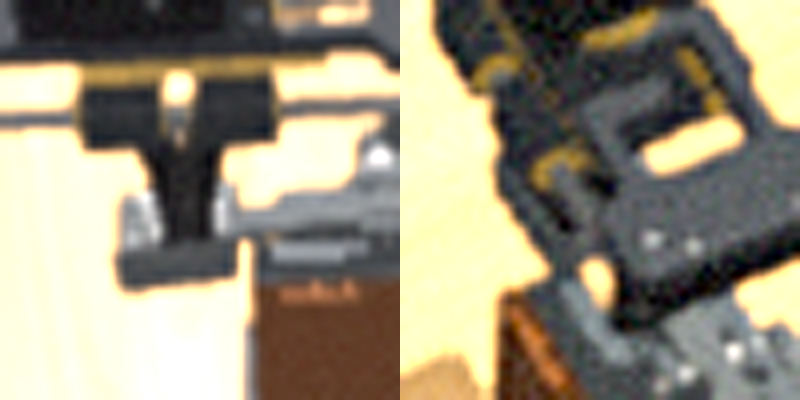

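Request:
{"api": "carry_out", "payload": {"rows": [{"offset": [0,0,0.001],"rot": [0,0,0],"gripper": 0},{"offset": [-0.001,0,0],"rot": [0,0,0],"gripper": 0},{"offset": [-0.002,0,0],"rot": [0,0,0],"gripper": 0},{"offset": [-0.002,0,0],"rot": [0,0,0],"gripper": 0},{"offset": [-0.002,0,0],"rot": [0,0,0],"gripper": 0},{"offset": [-0.002,0,0],"rot": [0,0,0],"gripper": 0},{"offset": [-0.002,0,0],"rot": [0,0,0],"gripper": 0}]}}

```text
time: 8.18
position: [0.5328, 0.0945, 0.0914]
tool_rot: [-2.339, -2.095, -0.005]
ft_force: [-4.8, 4.1, 12.2]
grip_width: 0.005
```

```bash
python3 - <<'E'
from h import *
st()
snap('side','side12');snap('scene','scene12')
a=[cv2.resize(cv2.imread(f'pics/{n}.png')[r:r+100,c:c+100],None,fx=4,fy=4,interpolation=cv2.INTER_CUBIC) for n,r,c in [('side12',140,285),('scene12',140,330)]]
a=np.hstack(a); a=cv2.convertScaleAbs(a,alpha=1.6); cv2.imwrite('pics/p12.png',a)
E
```

```text
t 8.175 p [0.5328 0.0945 0.0914] r [-2.3391 -2.095  -0.0053] F [-4.82  4.14 12.18] g 0.005
```

View pics/p12.png

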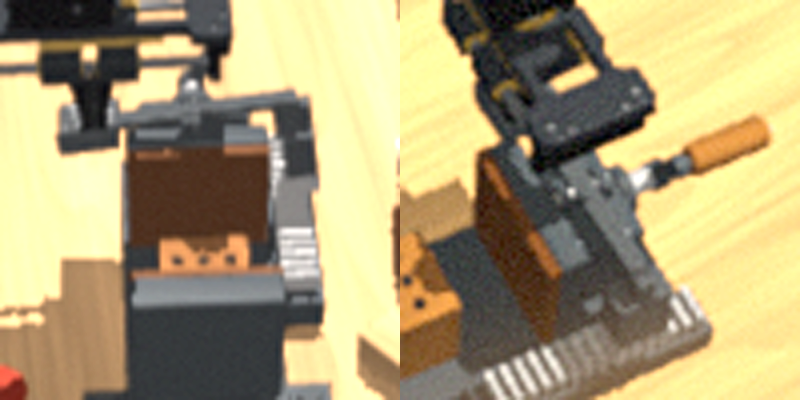

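Request:
{"api": "carry_out", "payload": {"rows": [{"offset": [-0.002,0,0],"rot": [0,0,0],"gripper": 0},{"offset": [-0.0025,0,0],"rot": [0,0,0],"gripper": 0},{"offset": [-0.0025,0,0],"rot": [0,0,0],"gripper": 0},{"offset": [-0.0025,0,0],"rot": [0,0,0],"gripper": 0},{"offset": [-0.0025,0,0],"rot": [0,0,0],"gripper": 0}]}}

```text
time: 8.9
position: [0.5313, 0.0825, 0.0913]
tool_rot: [-2.339, -2.095, -0.005]
ft_force: [-5.0, 4.5, 12.5]
grip_width: 0.006
```

```bash
python3 - <<'E'
from h import *
st()
snap('side','side13');snap('scene','scene13')
a=[cv2.resize(cv2.imread(f'pics/{n}.png')[r:r+100,c:c+100],None,fx=4,fy=4,interpolation=cv2.INTER_CUBIC) for n,r,c in [('side13',140,285),('scene13',140,330)]]
a=np.hstack(a); a=cv2.convertScaleAbs(a,alpha=1.6); cv2.imwrite('pics/p13.png',a)
E
```

```text
t 8.9 p [0.5313 0.0825 0.0913] r [-2.3391 -2.0948 -0.0047] F [-4.96  4.47 12.51] g 0.006
```

View pics/p13.png

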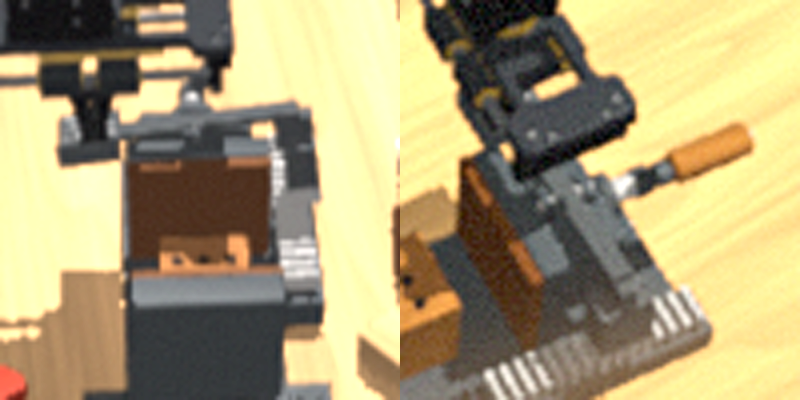

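```bash
python3 - <<'E'
from h import *
s=load('scene13')
for X,Y in [(462,160),(540,272)]:print(np.round(onz(s,330+(X-400)/4,140+Y/4,.12),4))
s=load('scene1')
for X,Y in [(290,190),(372,308)]: print('jaw0',np.round(onz(s,280+X/4,130+Y/4,.12),4))
s0,s1=load('scene1'),load('scene13')
print('handle end shift',np.round(onz(s1,330+(750-400)/4,140+130/4,.128)-onz(s0,280+580/4,130+160/4,.128),4))
E
```

```text
[0.5538 0.0405 0.12  ]
[0.6451 0.0361 0.12  ]
jaw0 [0.557  0.0592 0.12  ]
jaw0 [0.6532 0.0538 0.12  ]
handle end shift [-0.0042 -0.0202  0.    ]
```

Request:
{"api": "carry_out", "payload": {"rows": [{"offset": [-0.003,0,0],"rot": [0,0,0],"gripper": 0},{"offset": [-0.003,0,0],"rot": [0,0,0],"gripper": 0},{"offset": [-0.003,0,0],"rot": [0,0,0],"gripper": 0},{"offset": [-0.003,0,0],"rot": [0,0,0],"gripper": 0},{"offset": [-0.003,0,0],"rot": [0,0,0],"gripper": 0},{"offset": [-0.003,0,0],"rot": [0,0,0],"gripper": 0},{"offset": [-0.003,0,0],"rot": [0,0,0],"gripper": 0},{"offset": [-0.003,0,0],"rot": [0,0,0],"gripper": 0},{"offset": [-0.003,0,0],"rot": [0,0,0],"gripper": 0},{"offset": [-0.001,0,0],"rot": [0,0,0],"gripper": 0}]}}

```text
time: 10.25
position: [0.5279, 0.054, 0.091]
tool_rot: [-2.339, -2.094, -0.003]
ft_force: [-5.6, 3.3, 13.2]
grip_width: 0.006
```

```bash
python3 - <<'E'
from h import *
st()
snap('side','side14');snap('scene','scene14')
a=[cv2.resize(cv2.imread(f'pics/{n}.png')[r:r+100,c:c+100],None,fx=4,fy=4,interpolation=cv2.INTER_CUBIC) for n,r,c in [('side14',140,285),('scene14',140,310)]]
a=np.hstack(a); a=cv2.convertScaleAbs(a,alpha=1.6); cv2.imwrite('pics/p14.png',a)
E
```

```text
t 10.25 p [0.5279 0.054  0.091 ] r [-2.3395 -2.0942 -0.0028] F [-5.56  3.31 13.23] g 0.006
```

View pics/p14.png

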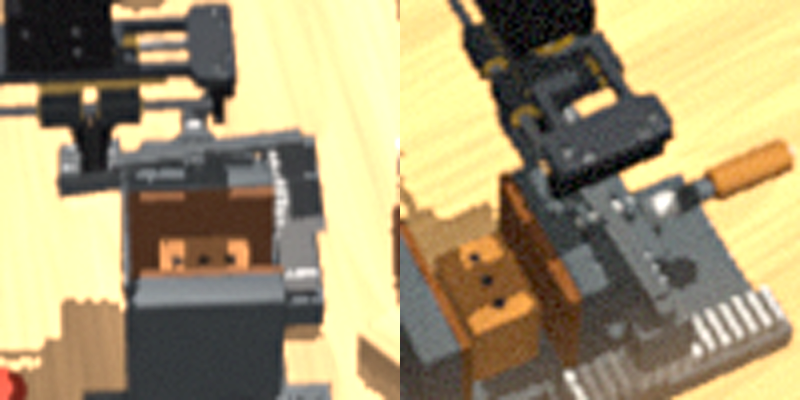

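Request:
{"api": "carry_out", "payload": {"rows": [{"offset": [-0.002,0,0],"rot": [0,0,0],"gripper": 0},{"offset": [-0.002,0,0],"rot": [0,0,0],"gripper": 0},{"offset": [-0.002,0,0],"rot": [0,0,0],"gripper": 0},{"offset": [-0.002,0,0],"rot": [0,0,0],"gripper": 0},{"offset": [-0.002,0,0],"rot": [0,0,0],"gripper": 0},{"offset": [-0.002,0,0],"rot": [0,0,0],"gripper": 0}]}}

```text
time: 11.1
position: [0.5265, 0.0431, 0.091]
tool_rot: [-2.338, -2.094, -0.004]
ft_force: [-5.9, 5.5, 12.6]
grip_width: 0.005
```

```bash
python3 - <<'E'
from h import *
st()
snap('side','side15');snap('scene','scene15')
a=[cv2.resize(cv2.imread(f'pics/{n}.png')[r:r+100,c:c+100],None,fx=4,fy=4,interpolation=cv2.INTER_CUBIC) for n,r,c in [('side15',140,285),('scene15',140,310)]]
a=np.hstack(a); a=cv2.convertScaleAbs(a,alpha=1.6); cv2.imwrite('pics/p15.png',a)
E
```

```text
t 11.1 p [0.5265 0.0431 0.091 ] r [-2.3382 -2.0943 -0.0039] F [-5.91  5.48 12.57] g 0.005
```

View pics/p15.png

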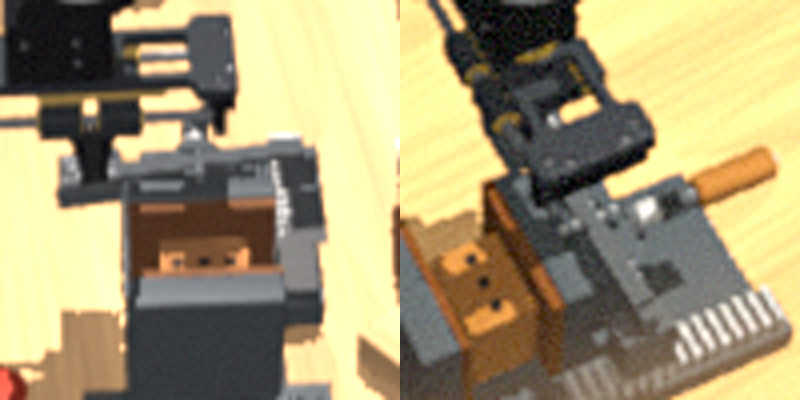

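Request:
{"api": "carry_out", "payload": {"rows": [{"offset": [-0.0015,0,0],"rot": [0,0,0],"gripper": 0},{"offset": [-0.0015,0,0],"rot": [0,0,0],"gripper": 0},{"offset": [-0.0015,0,0],"rot": [0,0,0],"gripper": 0},{"offset": [-0.0015,0,0],"rot": [0,0,0],"gripper": 0}]}}

```text
time: 11.7
position: [0.5258, 0.0371, 0.091]
tool_rot: [-2.338, -2.094, -0.004]
ft_force: [-5.4, 4.4, 13.0]
grip_width: 0.005
```

Request:
{"api": "carry_out", "payload": {"rows": [{"offset": [-0.001,0,0],"rot": [0,0,0],"gripper": 0},{"offset": [-0.001,0,0],"rot": [0,0,0],"gripper": 0},{"offset": [-0.001,0,0],"rot": [0,0,0],"gripper": 0},{"offset": [-0.001,0,0],"rot": [0,0,0],"gripper": 0}]}}

```text
time: 12.2
position: [0.5254, 0.034, 0.091]
tool_rot: [-2.337, -2.094, -0.005]
ft_force: [-5.7, 6.9, 11.9]
grip_width: 0.005
```

```bash
python3 - <<'E'
from h import *
st()
snap('side','side16');snap('scene','scene16')
a=[cv2.resize(cv2.imread(f'pics/{n}.png')[r:r+80,c:c+80],None,fx=5,fy=5,interpolation=cv2.INTER_CUBIC) for n,r,c in [('side16',150,285),('scene16',160,290)]]
a=np.hstack(a); a=cv2.convertScaleAbs(a,alpha=1.6); cv2.imwrite('pics/p16.png',a)
E
```

```text
t 12.2 p [0.5254 0.034  0.091 ] r [-2.3373 -2.0943 -0.0051] F [-5.69  6.88 11.89] g 0.005
```

View pics/p16.png

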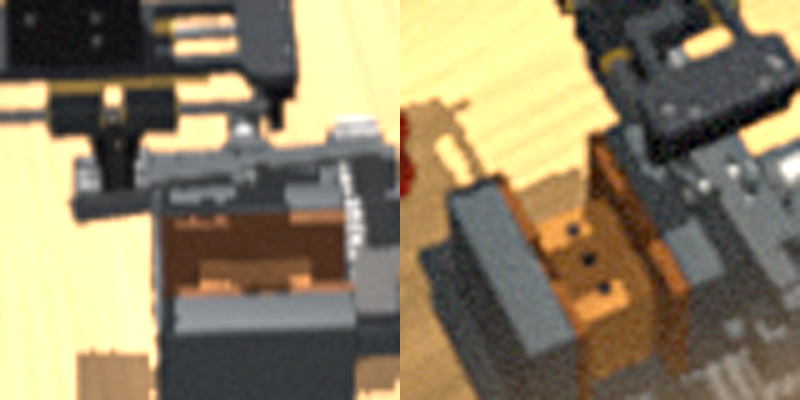

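```bash
python3 - <<'E'
from h import *
s=load('scene16')
P=lambda X,Y:onz(s,290+(X-400)/5,160+Y/5,.12)
f=[P(505,178),P(580,330)];j=[P(592,138),P(686,285)]
y=np.array([.1115,.9938,0])
for p in f+j: print(np.round(p,4),round(float(p@y),4))
E
```

```text
[ 0.5459 -0.0546  0.12  ] 0.0066
[ 0.6355 -0.0681  0.12  ] 0.0032
[ 0.5495 -0.0069  0.12  ] 0.0545
[ 0.6424 -0.0131  0.12  ] 0.0586
```

Request:
{"api": "carry_out", "payload": {"rows": [{"offset": [-0.001,0,0],"rot": [0,0,0],"gripper": 0},{"offset": [-0.001,0,0],"rot": [0,0,0],"gripper": 0},{"offset": [-0.001,0,0],"rot": [0,0,0],"gripper": 0}]}}

```text
time: 12.68
position: [0.5254, 0.0336, 0.0912]
tool_rot: [-2.334, -2.095, -0.009]
ft_force: [-6.1, 9.5, 11.6]
grip_width: 0.003
```

Request:
{"api": "carry_out", "payload": {"rows": [{"offset": [-0.001,0,0],"rot": [0,0,0],"gripper": 0},{"offset": [-0.001,0,0],"rot": [0,0,0],"gripper": 0},{"offset": [0,0,0],"rot": [0,0,0],"gripper": 0}]}}

```text
time: 13.05
position: [0.5257, 0.0323, 0.0915]
tool_rot: [-2.334, -2.096, -0.011]
ft_force: [-4.5, 12.5, 12.8]
grip_width: 0.008
```

```bash
python3 - <<'E'
from h import *
st()
snap('side','side17');snap('scene','scene17');snap('wrist','wrist17')
a=[cv2.resize(cv2.imread(f'pics/{n}.png')[r:r+70,c:c+60],None,fx=6.5,fy=6.5,interpolation=cv2.INTER_CUBIC) for n,r,c in [('side17',160,300),('scene17',170,295)]]
a=np.hstack(a); a=cv2.convertScaleAbs(a,alpha=1.6); cv2.imwrite('pics/p17.png',a)
E
```

```text
t 13.05 p [0.5257 0.0323 0.0915] r [-2.3341 -2.0955 -0.0113] F [-4.52 12.47 12.77] g 0.008
```

View pics/p17.png

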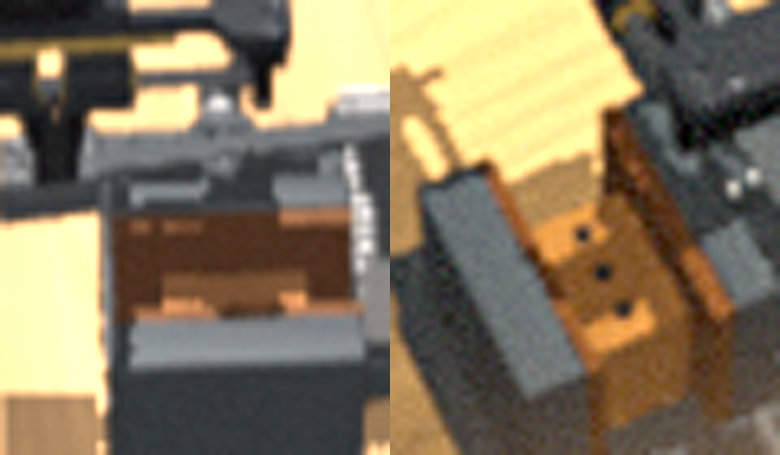

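```bash
python3 - <<'E'
from h import *
s=load('scene17')
P=lambda X,Y,z=.12:onz(s,295+(X-390)/6.5,170+Y/6.5,z)
y=np.array([.1115,.9938,0])
for n,p in dict(fL=P(488,165),fR=P(590,350),jL=P(606,112),jR=P(725,315),b1=P(603,205,.09),b2=P(672,310,.09),bfixedL=P(535,245,.09),bfR=P(592,355,.09),holeM=P(603,271,.09)).items(): print(n,np.round(p,4),round(float(p@y),4))
E
```

```text
fL [ 0.5442 -0.0562  0.12  ] 0.0049
fR [ 0.6304 -0.0655  0.12  ] 0.0052
jL [ 0.5484 -0.0066  0.12  ] 0.0546
jR [ 0.6449 -0.0166  0.12  ] 0.0554
b1 [ 0.5672 -0.0203  0.09  ] 0.0431
b2 [ 0.6195 -0.0228  0.09  ] 0.0464
bfixedL [ 0.568  -0.0513  0.09  ] 0.0123
bfR [ 0.6193 -0.0582  0.09  ] 0.0113
holeM [ 0.5915 -0.0357  0.09  ] 0.0305
```

Request:
{"api": "carry_out", "payload": {"rows": [{"offset": [-0.001,0,0],"rot": [0,0,0],"gripper": 0},{"offset": [-0.001,0,0],"rot": [0,0,0],"gripper": 0},{"offset": [0,0,0],"rot": [0,0,0],"gripper": 0}]}}

```text
time: 13.58
position: [0.5257, 0.0321, 0.0916]
tool_rot: [-2.332, -2.096, -0.014]
ft_force: [-3.2, 15.0, 12.9]
grip_width: 0.006
```

```bash
python3 - <<'E'
from h import *
snap('scene','scene18');snap('side','side18')
y=np.array([.1115,.9938,0])
# handle mask centroid
for k in ['scene0','scene1','scene17','scene18']:
    d=load(k); im=d['img']; hsv=cv2.cvtColor(im,cv2.COLOR_RGB2HSV)
    m=((hsv[...,0]>8)&(hsv[...,0]<18)&(hsv[...,1]>140)&(hsv[...,2]>70)).astype(np.uint8)
    r=np.zeros_like(m); r[150:215,370:440]=1; m&=r
    n,l,sx,c=cv2.connectedComponentsWithStats(m)
    j=1+np.argmax(sx[1:,4]); u,v=c[j]; p=onz(d,u,v,.128); print(k,sx[j],np.round(c[j],2),np.round(p,4),round(float(p@y),4))
i=load('scene18')['img'];i=cv2.cvtColor(i,cv2.COLOR_RGB2BGR);cv2.imwrite('pics/s18z.png',cv2.convertScaleAbs(cv2.resize(i[150:270,280:430],None,fx=5,fy=4.8,interpolation=cv2.INTER_CUBIC),alpha=1.6))
E
```

```text
scene0 [404 168  22  15 172] [414.6  174.41] [0.6365 0.19   0.128 ] 0.2598
scene1 [404 168  22  15 169] [414.64 174.37] [0.6365 0.1902 0.128 ] 0.26
scene17 [380 178  22  15 177] [390.29 184.78] [0.6285 0.1218 0.128 ] 0.1912
scene18 [379 178  22  14 173] [390.23 184.71] [0.6282 0.1218 0.128 ] 0.1911
```

View pics/s18z.png

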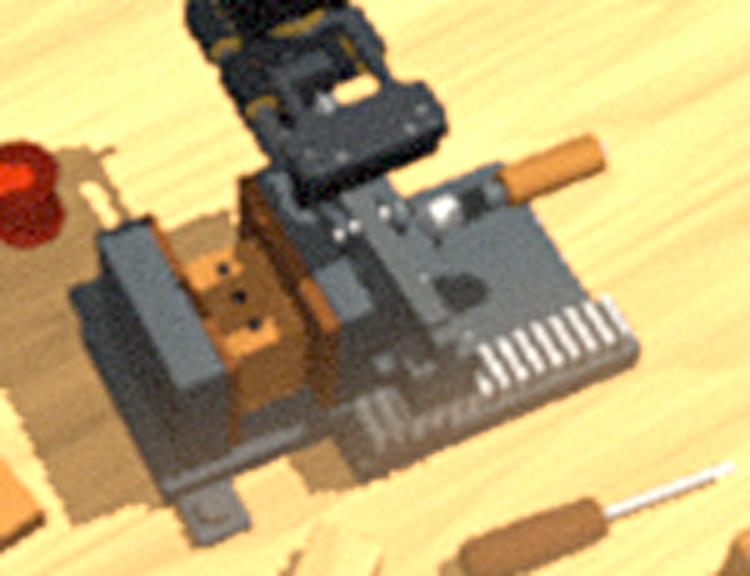

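```bash
python3 - <<'E'
from h import *
y=np.array([.1115,.9938,0])
a=cv2.imread('pics/side18.png');b=cv2.imread('pics/side1.png')
r=[cv2.convertScaleAbs(cv2.resize(i[155:225,305:365],None,fx=6.5,fy=8,interpolation=cv2.INTER_CUBIC),alpha=1.8) for i in (b,a)]
cv2.imwrite('pics/d18z.png',np.hstack(r))
E
```

```text
(no output)
```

View pics/d18z.png

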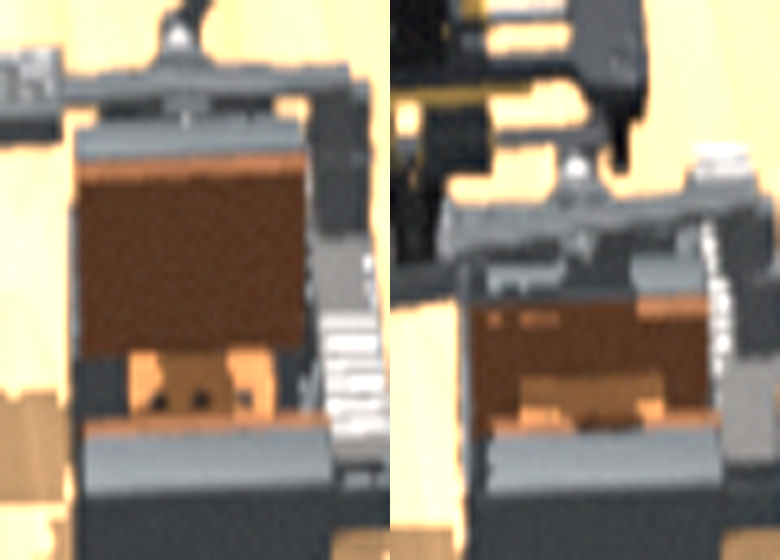

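```bash
python3 - <<'E'
from h import *
y=np.array([.1115,.9938,0])
s=load('side18')
P=lambda X,Y,z=.12:onz(s,305+X/6.5,155+Y/8,z)
for n,p in dict(jaw0=P(190,178),jaw0s=P(190,155),jaw1R=P(280,318),jaw1steel=P(280,294),fixed=P(220,411),fixedsteel=P(220,430),fixback=P(220,492),blkfar=P(200,375,.09)).items(): print(n,np.round(p,4),round(float(p@y),4))
E
```

```text
jaw0 [0.5975 0.049  0.12  ] 0.1153
jaw0s [0.5994 0.0602 0.12  ] 0.1267
jaw1R [ 0.6223 -0.0231  0.12  ] 0.0464
jaw1steel [ 0.6244 -0.0122  0.12  ] 0.0575
fixed [ 0.5909 -0.06    0.12  ] 0.0063
fixedsteel [ 0.5895 -0.0681  0.12  ] -0.002
fixback [ 0.5848 -0.0942  0.12  ] -0.0284
blkfar [ 0.5906 -0.0154  0.09  ] 0.0506
```

Request:
{"api": "carry_out", "payload": {"rows": [{"offset": [-0.001,0,0],"rot": [0,0,0],"gripper": 0},{"offset": [-0.001,0,0],"rot": [0,0,0],"gripper": 0},{"offset": [0,0,0],"rot": [0,0,0],"gripper": 0}]}}

```text
time: 14.05
position: [0.5257, 0.032, 0.0917]
tool_rot: [-2.33, -2.096, -0.017]
ft_force: [-3.6, 18.3, 11.2]
grip_width: 0.004
```

Request:
{"api": "carry_out", "payload": {"rows": [{"offset": [0.002,0,0.001],"rot": [0,0,0],"gripper": 0},{"offset": [0.001,0,0.001],"rot": [0,0,0],"gripper": 0},{"offset": [0,0,0],"rot": [0,0,0],"gripper": 0}]}}

```text
time: 14.42
position: [0.5257, 0.0321, 0.0897]
tool_rot: [-2.333, -2.096, -0.012]
ft_force: [-5.2, 12.6, 14.1]
grip_width: 0.0
```

```bash
python3 - <<'E'
from h import *
st()
a=snap('side','side19')['img'];st()
a=cv2.cvtColor(a,cv2.COLOR_RGB2BGR)
cv2.imwrite('pics/d19z.png',cv2.convertScaleAbs(cv2.resize(a[160:215,285:365],None,fx=9,fy=9,interpolation=cv2.INTER_CUBIC),alpha=1.8))
E
```

```text
t 14.425 p [0.5257 0.0321 0.0897] r [-2.3333 -2.096  -0.0125] F [-5.16 12.57 14.12] g 0.0
t 14.475 p [0.5258 0.0321 0.0898] r [-2.3334 -2.0959 -0.0127] F [-4.79 13.12 14.19] g 0.007
```

View pics/d19z.png

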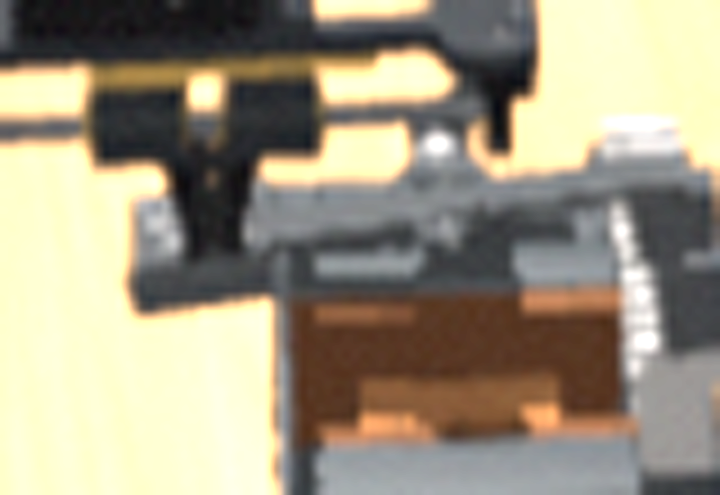

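Request:
{"api": "carry_out", "payload": {"rows": [{"offset": [0.002,0,-0.002],"rot": [0,0,0],"gripper": 0},{"offset": [0.001,0,-0.003],"rot": [0,0,0],"gripper": 0},{"offset": [0,0,-0.004],"rot": [0,0,0],"gripper": 0},{"offset": [0,0,-0.004],"rot": [0,0,0],"gripper": 0},{"offset": [0.002,0,-0.004],"rot": [0,0,0],"gripper": 0},{"offset": [0.002,0,-0.004],"rot": [0,0,0],"gripper": 0},{"offset": [0,0,-0.02],"rot": [0,0,0],"gripper": 0},{"offset": [0,0,-0.04],"rot": [0,0,0],"gripper": 0},{"offset": [0,0,-0.04],"rot": [0,0,0],"gripper": 0},{"offset": [0,0,0],"rot": [0,0,0],"gripper": 0}]}}

```text
time: 15.72
position: [0.5282, 0.0303, 0.2122]
tool_rot: [2.339, 2.089, 0.009]
ft_force: [-0.0, 0.4, -0.9]
grip_width: 0.008
```

```bash
python3 - <<'E'
from h import *
st()
for n in ['side','scene','wrist']: snap(n,n+'20')
st()
a=[cv2.convertScaleAbs(cv2.resize(cv2.imread(f'pics/{n}.png')[r:r+80,c:c+80],None,fx=5,fy=5,interpolation=cv2.INTER_CUBIC),alpha=1.6) for n,r,c in [('side20',150,285),('scene20',150,330)]]
cv2.imwrite('pics/p20.png',np.hstack(a))
E
```

```text
t 15.725 p [0.5282 0.0303 0.2122] r [2.3392 2.089  0.0086] F [-0.02  0.41 -0.92] g 0.008
t 15.875 p [0.5252 0.0304 0.2074] r [-2.3425e+00 -2.0931e+00  2.0000e-03] F [-0.22  0.69 -0.69] g 0.005
```

View pics/p20.png

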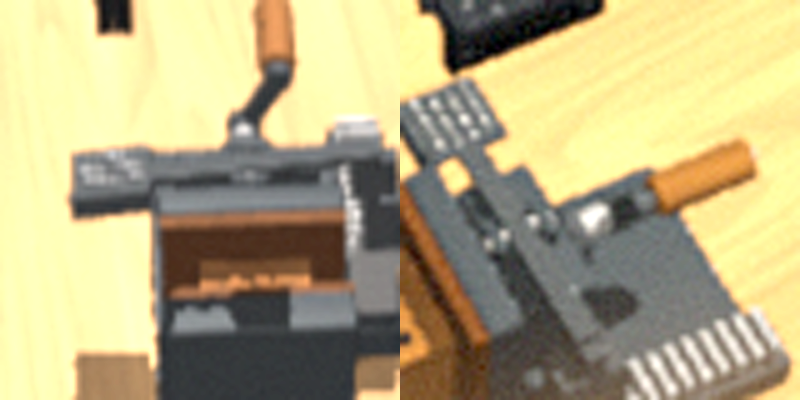

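View pics/wrist20.png

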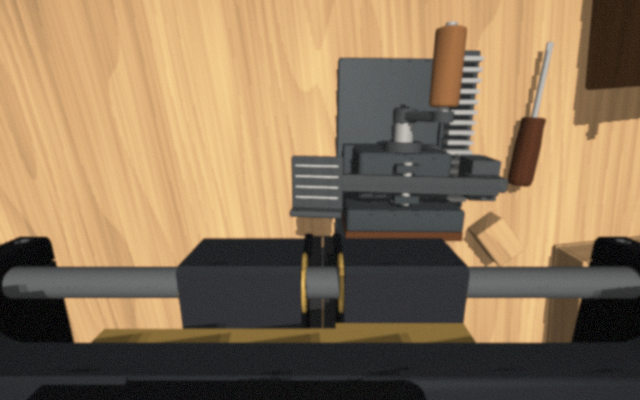

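```bash
python3 - <<'E'
from h import *
y=np.array([.1115,.9938,0]); x=np.array([.9938,-.1115,0])
L=[];E=[]
for n,(r0,r1,c0,c1) in dict(scene20=(165,200,370,410),side20=(140,170,325,350),wrist20=(15,112,415,480)).items():
    d=load(n); hsv=cv2.cvtColor(d['img'],cv2.COLOR_RGB2HSV)
    m=((hsv[...,0]>5)&(hsv[...,0]<20)&(hsv[...,1]>145)&(hsv[...,2]>60)).astype(np.uint8)
    r=np.zeros_like(m); r[r0:r1,c0:c1]=1; m&=r
    k,l,sx,c=cv2.connectedComponentsWithStats(m); j=1+np.argmax(sx[1:,4]); print(n,sx[j],c[j])
    L.append((d,*c[j]))
for q in [L,[L[0],L[1]],[L[0],L[2]],[L[1],L[2]]]:
    p,r=tri(q); print(np.round(p,4),np.round(r,4),'vx',round(float(p@x),4),'vy',round(float(p@y),4))
w=L[2][0]
for n,u,v,z in [('screw',403,130,.1),('scrhub',402,148,.1),('jawL',345,235,.12),('jawR',461,237,.12),('armend',405,115,.095)]:
    p=onz(w,u,v,z);print(n,np.round(p,4),round(float(p@x),4),round(float(p@y),4))
p,r=tri([(w,402,115),(load('scene20'),330+(595-400)/5,150+215/5)]);print(p,r)
E
```

```text
scene20 [380 178  21  15 170] [390.14117647 184.74705882]
side20 [337 150   6  12  65] [339.47692308 155.55384615]
wrist20 [ 431   27   35   79 1559] [447.87299551  64.51058371]
[0.6271 0.122  0.1297] [0.0019 0.0023 0.0005] vx 0.6096 vy 0.1912
[0.6268 0.123  0.1286] [0.002 0.002] vx 0.6092 vy 0.1921
[0.6282 0.1217 0.1278] [0.0001 0.0001] vx 0.6107 vy 0.191
[0.6257 0.1213 0.1326] [0.0008 0.0008] vx 0.6083 vy 0.1903
screw [0.6001 0.0769 0.1   ] 0.5878 0.1434
scrhub [0.5985 0.062  0.1   ] 0.5879 0.1284
jawL [ 0.5424 -0.003   0.12  ] 0.5394 0.0575
jawR [ 0.64   -0.0159  0.12  ] 0.6378 0.0555
armend [0.6035 0.0887 0.095 ] 0.5899 0.1554
[0.60141243 0.08541867 0.08417063] [np.float64(0.003745908719550058), np.float64(0.003745908719550116)]
```

```bash
python3 - <<'E'
from h import *
s=st()
d=snap('side','side21');e=snap('scene','scene21')
p=s['position']
for dz in (0.008,0,-.011,-.02): print(dz,np.round(proj(d,p-[0,0,dz]),1),np.round(proj(e,p-[0,0,dz]),1))
a=[cv2.convertScaleAbs(cv2.resize(cv2.imread(f'pics/{n}.png')[r:r+80,c:c+80],None,fx=5,fy=5,interpolation=cv2.INTER_CUBIC),alpha=1.8) for n,r,c in [('side21',100,265),('scene21',120,310)]]
for im,D,r,c in [(a[0],d,100,265),(a[1],e,120,310)]:
    for dz in (0.008,-.011):
        u,v=proj(D,p-[0,0,dz]); cv2.circle(im,(int((u-c)*5+2),int((v-r)*5+2)),3,(0,255,0),-1)
cv2.imwrite('pics/p21.png',np.hstack(a))
E
```

```text
t 15.875 p [0.5252 0.0304 0.2074] r [-2.3425e+00 -2.0931e+00  2.0000e-03] F [-0.22  0.69 -0.69] g 0.005
0.008 [307.7 163.3] [335.9 155.2]
0 [307.6 161. ] [335.9 153.2]
-0.011 [307.4 157.8] [335.9 150.5]
-0.02 [307.2 155.1] [336.  148.1]
```

View pics/p21.png

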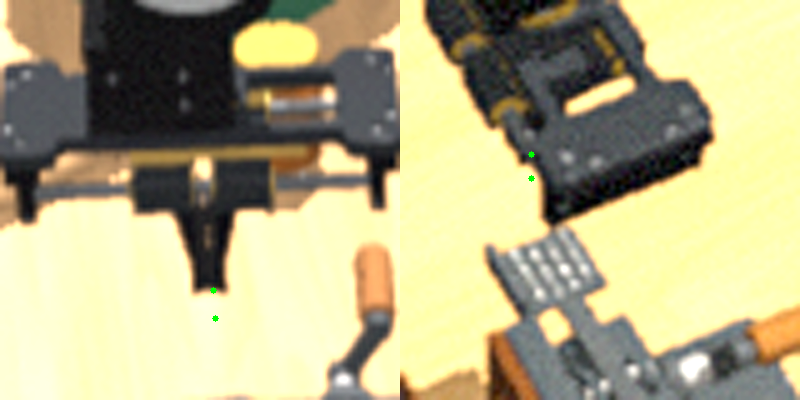

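Request:
{"api": "carry_out", "payload": {"rows": [{"offset": [0.036,0.03,0],"rot": [0,0,0],"gripper": 0.6},{"offset": [0.036,0.03,0],"rot": [0,0,0],"gripper": 0.6},{"offset": [0.036,0.031,0],"rot": [0,0,0],"gripper": 0.6},{"offset": [0,0,0.03],"rot": [0,0,0],"gripper": 0.6},{"offset": [0,0,0.01],"rot": [0,0,0],"gripper": 0.6},{"offset": [0,0,0],"rot": [0,0,0],"gripper": 0.6},{"offset": [0,0,0],"rot": [0,0,0],"gripper": 0.6}]}}

```text
time: 16.85
position: [0.6286, 0.1276, 0.1693]
tool_rot: [2.342, 2.092, 0.002]
ft_force: [0.2, 0.0, -0.5]
grip_width: 0.592
```

```bash
python3 - <<'E'
from h import *
s=st();p=s['position']
y=np.array([.1115,.9938,0]); x=np.array([.9938,-.1115,0]);print(p@x,p@y)
d=snap('side','side22');e=snap('scene','scene22');snap('wrist','wrist22')
a=[cv2.convertScaleAbs(cv2.resize(cv2.imread(f'pics/{n}.png')[r:r+80,c:c+80],None,fx=5,fy=5,interpolation=cv2.INTER_CUBIC),alpha=1.8) for n,r,c in [('side22',110,300),('scene22',130,350)]]
cv2.imwrite('pics/p22.png',np.hstack(a))
E
```

```text
t 16.85 p [0.6286 0.1276 0.1693] r [2.3422e+00 2.0922e+00 1.9000e-03] F [ 0.17  0.01 -0.47] g 0.592
0.6104242021779178 0.19693414930691042
```

View pics/p22.png

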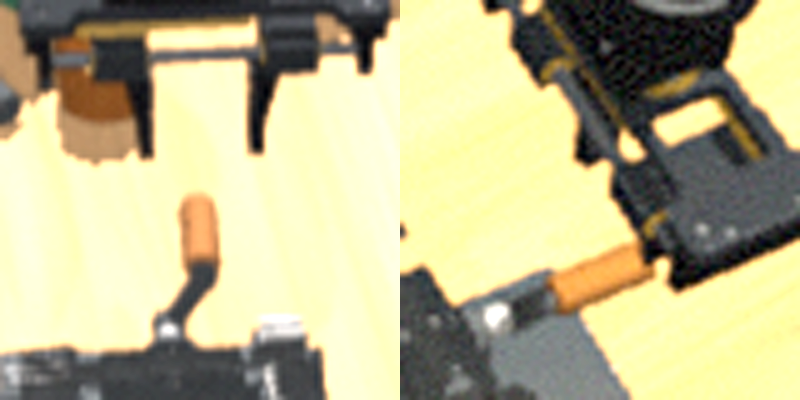

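View pics/wrist22.png

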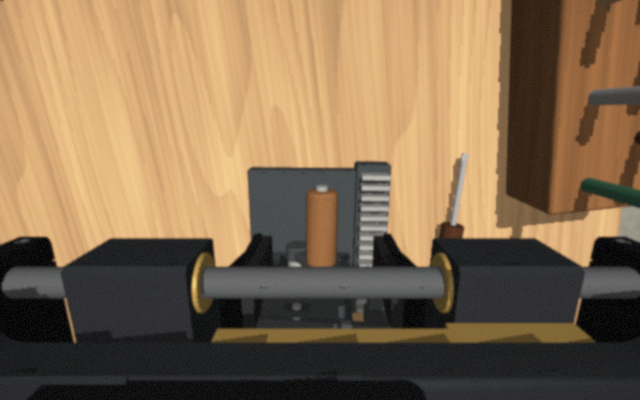

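Request:
{"api": "carry_out", "payload": {"rows": [{"offset": [0,0,0.025],"rot": [0,0,0],"gripper": 0.6},{"offset": [0,0,0.025],"rot": [0,0,0],"gripper": 0.6},{"offset": [0,0,0.012],"rot": [0,0,0],"gripper": 0.6},{"offset": [0,0,0],"rot": [0,0,0],"gripper": 0.6}]}}

```text
time: 17.5
position: [0.6278, 0.1281, 0.1058]
tool_rot: [-2.342, -2.094, 0.001]
ft_force: [0.3, 1.0, 1.2]
grip_width: 0.599
```

```bash
python3 - <<'E'
from h import *
s=st();p=s['position']
d=snap('side','side23');e=snap('scene','scene23')
a=[cv2.convertScaleAbs(cv2.resize(cv2.imread(f'pics/{n}.png')[r:r+80,c:c+80],None,fx=5,fy=5,interpolation=cv2.INTER_CUBIC),alpha=1.8) for n,r,c in [('side23',110,300),('scene23',130,350)]]
cv2.imwrite('pics/p23.png',np.hstack(a))
E
```

```text
t 17.5 p [0.6278 0.1281 0.1058] r [-2.3417e+00 -2.0936e+00  1.4000e-03] F [0.35 0.98 1.18] g 0.599
```

View pics/p23.png

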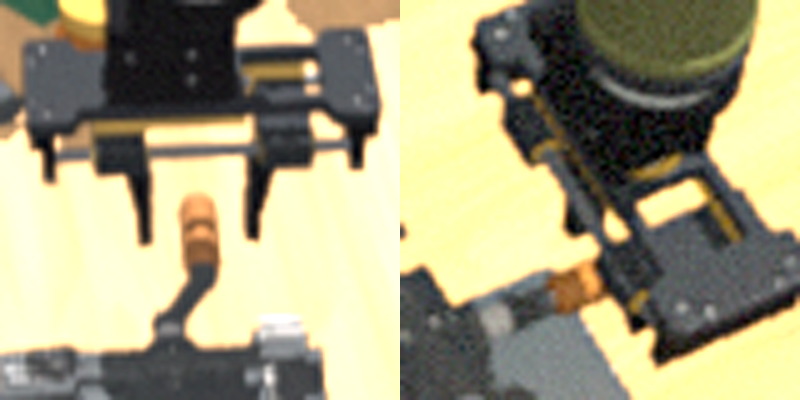

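Request:
{"api": "carry_out", "payload": {"grip_force": 40, "rows": [{"offset": [0,0,0],"rot": [0,0,0],"gripper": 0.15},{"offset": [0,0,0],"rot": [0,0,0],"gripper": 0.1},{"offset": [0,0,0],"rot": [0,0,0],"gripper": 0.1},{"offset": [0,0,0],"rot": [0,0,0],"gripper": 0.1}]}}

```text
time: 18.1
position: [0.6283, 0.1282, 0.1063]
tool_rot: [2.342, 2.094, 0.0]
ft_force: [0.1, 0.0, -0.5]
grip_width: 0.243
```

```bash
cat > c.py <<'E'
import sys,numpy as np
t=float(sys.argv[1]);d=float(sys.argv[2]);n=int(sys.argv[3]);r=.042
L=[]
ey=ez=0
for i in range(n):
    a,b=t+i*d,t+(i+1)*d
    dy=-r*(np.sin(b)-np.sin(a))+ey;dz=-r*(np.cos(b)-np.cos(a))+ez
    q,w=round(dy,4),round(dz,4);ey,ez=dy-q,dz-w
    L.append([0,q,w])
print(L)
E
cat > m.py <<'E'
from h import *
AX,ZC=.5885,.0703
s=st();p=s['position'];y=np.array([.1115,.9938,0]); x=np.array([.9938,-.1115,0]);F=s['ft_force']
a,b=AX-p@x,p[2]-ZC;th=np.arctan2(a,b);tx,tz=-np.cos(th),-np.sin(th)
print('theta',round(th,3),'r',round(np.hypot(a,b)*1000,2),'vy',round(p@y,4),'Ftan(push)',round(-(F@x*tx+F[2]*tz),2),'Frad out',round(F@x*(-np.sin(th))+F[2]*np.cos(th),2),'Fvy',round(F@y,2))
E
python3 m.py; python3 c.py -0.54 0.1 10;python3 c.py 0.46 0.1 10
```

```text
t 18.1 p [0.6283 0.1282 0.1063] r [2.3418e+00 2.0938e+00 5.0000e-04] F [ 0.09  0.   -0.49] g 0.243
theta -0.541 r 42.0 vy 0.1975 Ftan(push) 0.33 Frad out -0.37 Fvy 0.01
[[0, np.float64(-0.0037), np.float64(-0.002)], [0, np.float64(-0.0039), np.float64(-0.0016)], [0, np.float64(-0.004), np.float64(-0.0012)], [0, np.float64(-0.0041), np.float64(-0.0008)], [0, np.float64(-0.0042), np.float64(-0.0003)], [0, np.float64(-0.0042), np.float64(-0.0)], [0, np.float64(-0.0042), np.float64(0.0005)], [0, np.float64(-0.0041), np.float64(0.0008)], [0, np.float64(-0.004), np.float64(0.0013)], [0, np.float64(-0.0038), np.float64(0.0017)]]
[[0, np.float64(-0.0037), np.float64(0.002)], [0, np.float64(-0.0034), np.float64(0.0025)], [0, np.float64(-0.0032), np.float64(0.0027)], [0, np.float64(-0.0029), np.float64(0.003)], [0, np.float64(-0.0026), np.float64(0.0033)], [0, np.float64(-0.0022), np.float64(0.0036)], [0, np.float64(-0.0019), np.float64(0.0038)], [0, np.float64(-0.0014), np.float64(0.0039)], [0, np.float64(-0.0011), np.float64(0.004)], [0, np.float64(-0.0007), np.float64(0.0042)]]
```

Request:
{"api": "carry_out", "payload": {"rows": [{"offset": [0,-0.0037,-0.002],"rot": [0,0,0],"gripper": 0.1},{"offset": [0,-0.0039,-0.0016],"rot": [0,0,0],"gripper": 0.1},{"offset": [0,-0.004,-0.0012],"rot": [0,0,0],"gripper": 0.1},{"offset": [0,-0.0041,-0.0008],"rot": [0,0,0],"gripper": 0.1},{"offset": [0,-0.0042,-0.0003],"rot": [0,0,0],"gripper": 0.1}]}}

```text
time: 18.73
position: [0.6108, 0.1301, 0.1113]
tool_rot: [2.34, 2.091, 0.006]
ft_force: [9.4, 0.4, -9.3]
grip_width: 0.242
```

```bash
python3 m.py
```

```text
t 18.725 p [0.6108 0.1301 0.1113] r [2.34   2.0913 0.0064] F [ 9.43  0.37 -9.27] g 0.242
theta -0.097 r 41.17 vy 0.1974 Ftan(push) 10.19 Frad out -8.32 Fvy 1.42
```

```bash
sed -i 's/AX,ZC=.5885,.0703/AX,ZC=.5901,.0694/' m.py; sed -i 's/round(dy,4),round(dz,4)/float(round(dy,4)),float(round(dz,4))/' c.py; python3 c.py 0 0.1 8;python3 c.py 0.8 0.1 10; python3 m.py
```

```text
[[0, -0.0042, 0.0002], [0, -0.0041, 0.0006], [0, -0.0041, 0.0011], [0, -0.004, 0.0014], [0, -0.0037, 0.0018], [0, -0.0036, 0.0022], [0, -0.0034, 0.0026], [0, -0.003, 0.0028]]
[[0, -0.0028, 0.0032], [0, -0.0024, 0.0034], [0, -0.0021, 0.0036], [0, -0.0017, 0.0038], [0, -0.0013, 0.004], [0, -0.001, 0.0041], [0, -0.0005, 0.0042], [0, -0.0001, 0.0042], [0, 0.0004, 0.0042], [0, 0.0007, 0.0041]]
t 18.725 p [0.6108 0.1301 0.1113] r [2.34   2.0913 0.0064] F [ 9.43  0.37 -9.27] g 0.242
theta -0.057 r 41.94 vy 0.1974 Ftan(push) 9.85 Frad out -8.72 Fvy 1.42
```

Request:
{"api": "carry_out", "payload": {"rows": [{"offset": [0,-0.0042,0.001],"rot": [0,0,0],"gripper": 0.1},{"offset": [0,-0.0041,0.0006],"rot": [0,0,0],"gripper": 0.1},{"offset": [0,-0.0041,0.0011],"rot": [0,0,0],"gripper": 0.1},{"offset": [0,-0.004,0.0014],"rot": [0,0,0],"gripper": 0.1},{"offset": [0,-0.0037,0.0018],"rot": [0,0,0],"gripper": 0.1}]}}

```text
time: 19.35
position: [0.5935, 0.1322, 0.108]
tool_rot: [2.338, 2.088, 0.014]
ft_force: [9.7, -0.3, 0.8]
grip_width: 0.241
```

```bash
python3 m.py
```

```text
t 19.35 p [0.5935 0.1322 0.108 ] r [2.3378 2.0882 0.0141] F [ 9.75 -0.27  0.78] g 0.241
theta 0.37 r 41.45 vy 0.1976 Ftan(push) 9.34 Frad out -2.79 Fvy 0.82
```

Request:
{"api": "carry_out", "payload": {"rows": [{"offset": [0,-0.0036,0.0022],"rot": [0,0,0],"gripper": 0.1},{"offset": [0,-0.0034,0.0026],"rot": [0,0,0],"gripper": 0.1},{"offset": [0,-0.003,0.0028],"rot": [0,0,0],"gripper": 0.1},{"offset": [0,-0.0028,0.0032],"rot": [0,0,0],"gripper": 0.1},{"offset": [0,-0.0024,0.0034],"rot": [0,0,0],"gripper": 0.1},{"offset": [0,-0.0021,0.0036],"rot": [0,0,0],"gripper": 0.1}]}}

```text
time: 20.1
position: [0.5744, 0.1347, 0.0919]
tool_rot: [2.339, 2.09, 0.01]
ft_force: [1.3, -1.1, 9.9]
grip_width: 0.242
```

```bash
python3 m.py; python3 - <<'E'
from h import *
for n in ['side','scene']: snap(n,n+'24')
a=[cv2.convertScaleAbs(cv2.resize(cv2.imread(f'pics/{n}.png')[r:r+80,c:c+80],None,fx=5,fy=5,interpolation=cv2.INTER_CUBIC),alpha=1.8) for n,r,c in [('side24',150,285),('scene24',150,330)]]
cv2.imwrite('pics/p24.png',np.hstack(a))
E
```

```text
t 20.1 p [0.5744 0.1347 0.0919] r [2.3395 2.0903 0.0098] F [ 1.34 -1.05  9.87] g 0.242
theta 0.989 r 41.0 vy 0.1979 Ftan(push) 9.04 Frad out 4.22 Fvy -0.9
```

View pics/p24.png

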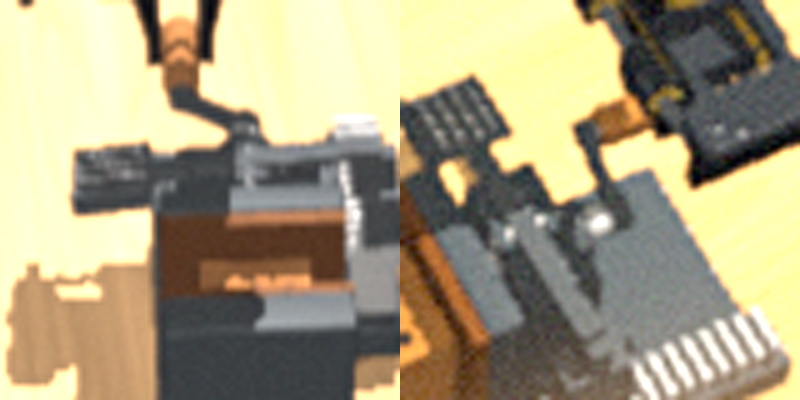

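Request:
{"api": "carry_out", "payload": {"rows": [{"offset": [0,-0.0017,0.0038],"rot": [0,0,0],"gripper": 0.1},{"offset": [0,-0.0013,0.004],"rot": [0,0,0],"gripper": 0.1},{"offset": [0,-0.001,0.0041],"rot": [0,0,0],"gripper": 0.1},{"offset": [0,-0.0005,0.0042],"rot": [0,0,0],"gripper": 0.1},{"offset": [0,-0.0001,0.0042],"rot": [0,0,0],"gripper": 0.1}]}}

```text
time: 20.82
position: [0.5675, 0.1355, 0.0703]
tool_rot: [2.341, 2.093, 0.003]
ft_force: [-1.5, 0.7, 8.1]
grip_width: 0.241
```

```bash
python3 m.py;python3 c.py 1.6 0.1 10
```

```text
t 20.825 p [0.5675 0.1355 0.0703] r [2.3413 2.093  0.0034] F [-1.48  0.66  8.11] g 0.241
theta 1.549 r 41.24 vy 0.1979 Ftan(push) 8.07 Frad out 1.73 Fvy 0.49
[[0, 0.0003, 0.0042], [0, 0.0008, 0.0041], [0, 0.0011, 0.0041], [0, 0.0016, 0.0039], [0, 0.0019, 0.0037], [0, 0.0023, 0.0035], [0, 0.0027, 0.0033], [0, 0.0029, 0.0029], [0, 0.0032, 0.0027], [0, 0.0035, 0.0024]]
```

Request:
{"api": "carry_out", "payload": {"rows": [{"offset": [0,0.0003,0.0042],"rot": [0,0,0],"gripper": 0.1},{"offset": [0,0.0008,0.0041],"rot": [0,0,0],"gripper": 0.1},{"offset": [0,0.0011,0.0041],"rot": [0,0,0],"gripper": 0.1},{"offset": [0,0.0016,0.0039],"rot": [0,0,0],"gripper": 0.1},{"offset": [0,0.0019,0.0037],"rot": [0,0,0],"gripper": 0.1}]}}

```text
time: 21.45
position: [0.5721, 0.1349, 0.0496]
tool_rot: [-2.342, -2.094, -0.0]
ft_force: [-3.6, 0.5, 8.3]
grip_width: 0.242
```

```bash
python3 m.py; python3 - <<'E'
from h import *
for n in ['side','scene']: snap(n,n+'25')
a=[cv2.convertScaleAbs(cv2.resize(cv2.imread(f'pics/{n}.png')[r:r+80,c:c+80],None,fx=5,fy=5,interpolation=cv2.INTER_CUBIC),alpha=1.8) for n,r,c in [('side25',140,285),('scene25',150,330)]]
cv2.imwrite('pics/p25.png',np.hstack(a))
E
```

```text
t 21.45 p [0.5721 0.1349 0.0496] r [-2.3417e+00 -2.0937e+00 -2.0000e-04] F [-3.59  0.52  8.26] g 0.242
theta 2.067 r 41.65 vy 0.1979 Ftan(push) 8.99 Frad out -0.74 Fvy 0.12
```

View pics/p25.png

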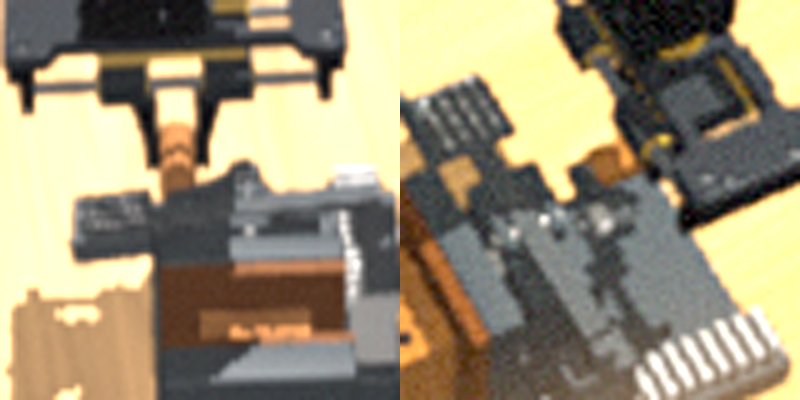

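Request:
{"api": "carry_out", "payload": {"rows": [{"offset": [0,0.0023,0.0035],"rot": [0,0,0],"gripper": 0.1},{"offset": [0,0.0027,0.0033],"rot": [0,0,0],"gripper": 0.1},{"offset": [0,0.0029,0.0029],"rot": [0,0,0],"gripper": 0.1},{"offset": [0,0.0032,0.0027],"rot": [0,0,0],"gripper": 0.1},{"offset": [0,0.0035,0.0024],"rot": [0,0,0],"gripper": 0.1}]}}

```text
time: 22.18
position: [0.5854, 0.1333, 0.0342]
tool_rot: [-2.34, -2.093, 0.003]
ft_force: [-5.2, -0.4, 7.8]
grip_width: 0.24
```

```bash
python3 m.py;python3 c.py 2.6 0.1 10
```

```text
t 22.175 p [0.5854 0.1333 0.0342] r [-2.3404 -2.093   0.0031] F [-5.25 -0.38  7.81] g 0.24
theta 2.559 r 42.11 vy 0.1978 Ftan(push) 8.62 Frad out -3.68 Fvy -0.97
[[0, 0.0037, 0.002], [0, 0.0039, 0.0016], [0, 0.004, 0.0012], [0, 0.0041, 0.0008], [0, 0.0042, 0.0004], [0, 0.0042, -0.0001], [0, 0.0042, -0.0004], [0, 0.0041, -0.0009], [0, 0.004, -0.0013], [0, 0.0038, -0.0016]]
```

Request:
{"api": "carry_out", "payload": {"rows": [{"offset": [0,0.0037,0.002],"rot": [0,0,0],"gripper": 0.1},{"offset": [0,0.0039,0.0016],"rot": [0,0,0],"gripper": 0.1},{"offset": [0,0.004,0.0012],"rot": [0,0,0],"gripper": 0.1}]}}

```text
time: 22.55
position: [0.5958, 0.1321, 0.029]
tool_rot: [-2.339, -2.092, 0.006]
ft_force: [-7.5, -1.2, 8.0]
grip_width: 0.24
```

```bash
python3 m.py; python3 - <<'E'
from h import *
for n in ['side','scene']: snap(n,n+'26')
a=[cv2.convertScaleAbs(cv2.resize(cv2.imread(f'pics/{n}.png')[r:r+80,c:c+80],None,fx=5,fy=5,interpolation=cv2.INTER_CUBIC),alpha=1.8) for n,r,c in [('side26',140,285),('scene26',150,330)]]
cv2.imwrite('pics/p26.png',np.hstack(a))
E
```

```text
t 22.55 p [0.5958 0.1321 0.029 ] r [-2.3393 -2.0921  0.0061] F [-7.45 -1.19  8.01] g 0.24
theta 2.838 r 42.35 vy 0.1977 Ftan(push) 9.34 Frad out -5.46 Fvy -2.01
```

View pics/p26.png

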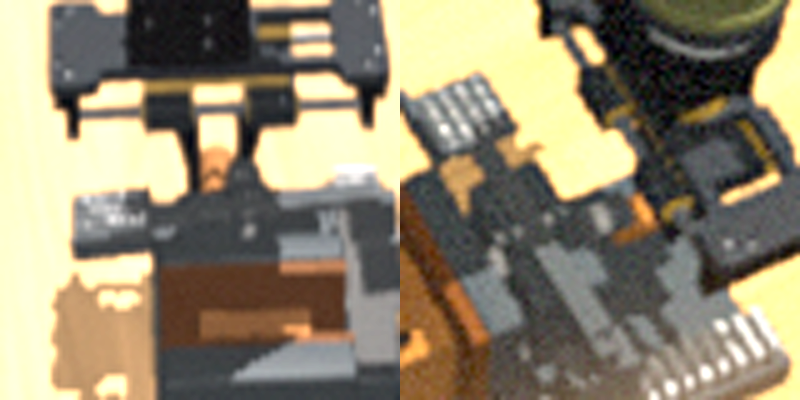

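Request:
{"api": "carry_out", "payload": {"rows": [{"offset": [0,0.0041,0.0004],"rot": [0,0,0],"gripper": 0.1},{"offset": [0,0.0042,0.0002],"rot": [0,0,0],"gripper": 0.1},{"offset": [0,0.0042,-0.0001],"rot": [0,0,0],"gripper": 0.1},{"offset": [0,0.0042,-0.0004],"rot": [0,0,0],"gripper": 0.1}]}}

```text
time: 23.15
position: [0.6098, 0.1305, 0.027]
tool_rot: [-2.336, -2.09, 0.012]
ft_force: [-8.8, -0.1, 1.8]
grip_width: 0.239
```

```bash
python3 m.py;python3 c.py 3.3 0.1 10
```

```text
t 23.15 p [0.6098 0.1305 0.027 ] r [-2.3363 -2.0904  0.0124] F [-8.77 -0.1   1.78] g 0.239
theta -3.108 r 42.42 vy 0.1977 Ftan(push) 8.64 Frad out -2.07 Fvy -1.08
[[0, 0.0041, -0.0009], [0, 0.004, -0.0012], [0, 0.0039, -0.0017], [0, 0.0036, -0.0021], [0, 0.0035, -0.0024], [0, 0.0032, -0.0027], [0, 0.0029, -0.003], [0, 0.0025, -0.0033], [0, 0.0023, -0.0036], [0, 0.0019, -0.0037]]
```

Request:
{"api": "carry_out", "payload": {"rows": [{"offset": [0,0.0041,-0.0009],"rot": [0,0,0],"gripper": 0.1},{"offset": [0,0.004,-0.0012],"rot": [0,0,0],"gripper": 0.1},{"offset": [0,0.0039,-0.0017],"rot": [0,0,0],"gripper": 0.1}]}}

```text
time: 23.52
position: [0.6203, 0.1292, 0.0288]
tool_rot: [-2.335, -2.089, 0.016]
ft_force: [-7.6, 1.0, -5.9]
grip_width: 0.241
```

```bash
python3 m.py; python3 - <<'E'
from h import *
for n in ['side','scene']: snap(n,n+'27')
a=[cv2.convertScaleAbs(cv2.resize(cv2.imread(f'pics/{n}.png')[r:r+80,c:c+80],None,fx=5,fy=5,interpolation=cv2.INTER_CUBIC),alpha=1.8) for n,r,c in [('side27',140,285),('scene27',150,330)]]
cv2.imwrite('pics/p27.png',np.hstack(a))
E
```

```text
t 23.525 p [0.6203 0.1292 0.0288] r [-2.3346 -2.0894  0.0162] F [-7.62  1.04 -5.9 ] g 0.241
theta -2.855 r 42.32 vy 0.1975 Ftan(push) 9.04 Frad out 3.49 Fvy 0.18
```

View pics/p27.png

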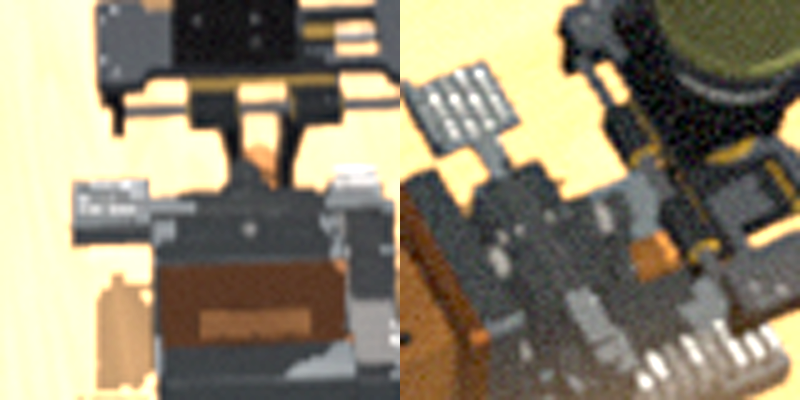

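Request:
{"api": "carry_out", "payload": {"rows": [{"offset": [0,0.0036,-0.0021],"rot": [0,0,0],"gripper": 0.1},{"offset": [0,0.0035,-0.0024],"rot": [0,0,0],"gripper": 0.1},{"offset": [0,0.0032,-0.0027],"rot": [0,0,0],"gripper": 0.1},{"offset": [0,0.0029,-0.003],"rot": [0,0,0],"gripper": 0.1}]}}

```text
time: 24.12
position: [0.6393, 0.1268, 0.0406]
tool_rot: [-2.341, -2.094, 0.003]
ft_force: [0.7, 1.5, -14.0]
grip_width: 0.24
```

```bash
python3 m.py;python3 c.py 4.0 0.1 10
```

```text
t 24.125 p [0.6393 0.1268 0.0406] r [-2.3409 -2.0935  0.0026] F [  0.67   1.54 -14.05] g 0.24
theta -2.318 r 42.38 vy 0.1973 Ftan(push) 9.97 Frad out 9.91 Fvy 1.6
[[0, 0.0026, -0.0033], [0, 0.0022, -0.0036], [0, 0.0019, -0.0037], [0, 0.0015, -0.0039], [0, 0.0011, -0.0041], [0, 0.0006, -0.0041], [0, 0.0003, -0.0042], [0, -0.0001, -0.0042], [0, -0.0006, -0.0042], [0, -0.001, -0.0041]]
```

Request:
{"api": "carry_out", "payload": {"rows": [{"offset": [0,0.0031,-0.003],"rot": [0,0,0],"gripper": 0.1},{"offset": [0,0.0026,-0.0034],"rot": [0,0,0],"gripper": 0.1},{"offset": [0,0.0019,-0.0037],"rot": [0,0,0],"gripper": 0.1}]}}

```text
time: 24.5
position: [0.6478, 0.1257, 0.0534]
tool_rot: [2.342, 2.093, -0.0]
ft_force: [-3.2, 1.0, -9.8]
grip_width: 0.238
```

```bash
python3 m.py
```

```text
t 24.5 p [0.6478 0.1257 0.0534] r [ 2.3420e+00  2.0935e+00 -1.0000e-04] F [-3.2   1.04 -9.78] g 0.238
theta -1.955 r 42.73 vy 0.1972 Ftan(push) 10.3 Frad out 0.61 Fvy 0.68
```

Request:
{"api": "carry_out", "payload": {"rows": [{"offset": [0,0.0015,-0.0039],"rot": [0,0,0],"gripper": 0.1},{"offset": [0,0.0011,-0.0041],"rot": [0,0,0],"gripper": 0.1},{"offset": [0,0.0006,-0.0041],"rot": [0,0,0],"gripper": 0.1}]}}

```text
time: 24.88
position: [0.6505, 0.1251, 0.0647]
tool_rot: [2.342, 2.093, -0.001]
ft_force: [-3.8, -1.1, -10.5]
grip_width: 0.237
```

```bash
python3 m.py
```

```text
t 24.875 p [0.6505 0.1251 0.0647] r [ 2.3421e+00  2.0935e+00 -1.4000e-03] F [ -3.79  -1.09 -10.46] g 0.237
theta -1.681 r 42.72 vy 0.1968 Ftan(push) 10.8 Frad out -2.47 Fvy -1.5
```

Request:
{"api": "carry_out", "payload": {"rows": [{"offset": [0,0.0003,-0.0042],"rot": [0,0,0],"gripper": 0.1},{"offset": [0,-0.0001,-0.0042],"rot": [0,0,0],"gripper": 0.1},{"offset": [0,-0.0008,-0.0042],"rot": [0,0,0],"gripper": 0.1}]}}

```text
time: 25.25
position: [0.65, 0.1248, 0.0771]
tool_rot: [2.342, 2.093, -0.002]
ft_force: [-1.3, -2.0, -11.6]
grip_width: 0.24
```

```bash
python3 m.py; python3 c.py 5.0 0.1 8
```

```text
t 25.25 p [0.65   0.1248 0.0771] r [ 2.3419e+00  2.0930e+00 -1.6000e-03] F [ -1.3   -2.01 -11.6 ] g 0.24
theta -1.39 r 42.69 vy 0.1965 Ftan(push) 11.22 Frad out -3.14 Fvy -2.15
[[0, -0.0014, -0.004], [0, -0.0018, -0.0038], [0, -0.0021, -0.0036], [0, -0.0025, -0.0033], [0, -0.0028, -0.0032], [0, -0.0032, -0.0028], [0, -0.0033, -0.0024], [0, -0.0037, -0.0022]]
```

Request:
{"api": "carry_out", "payload": {"rows": [{"offset": [0,-0.001,-0.0041],"rot": [0,0,0],"gripper": 0.1},{"offset": [0,-0.0014,-0.004],"rot": [0,0,0],"gripper": 0.1},{"offset": [0,-0.0018,-0.0038],"rot": [0,0,0],"gripper": 0.1},{"offset": [0,-0.0021,-0.0036],"rot": [0,0,0],"gripper": 0.1}]}}

```text
time: 25.75
position: [0.6438, 0.1251, 0.0925]
tool_rot: [2.342, 2.092, -0.002]
ft_force: [-1.1, -6.2, -14.2]
grip_width: 0.237
```

```bash
python3 m.py
```

```text
t 25.75 p [0.6438 0.1251 0.0925] r [ 2.3420e+00  2.0923e+00 -1.8000e-03] F [ -1.1   -6.24 -14.21] g 0.237
theta -0.998 r 42.6 vy 0.1961 Ftan(push) 11.73 Frad out -8.04 Fvy -6.32
```

Request:
{"api": "carry_out", "payload": {"rows": [{"offset": [-0.0005,-0.0025,-0.0028],"rot": [0,0,0],"gripper": 0.1},{"offset": [-0.0005,-0.0028,-0.0027],"rot": [0,0,0],"gripper": 0.1},{"offset": [-0.0005,-0.0032,-0.0026],"rot": [0,0,0],"gripper": 0.1},{"offset": [0,-0.0017,-0.0012],"rot": [0,0,0],"gripper": 0.1},{"offset": [0,0,0],"rot": [0,0,0],"gripper": 0.1}]}}

```text
time: 26.38
position: [0.6344, 0.1259, 0.1027]
tool_rot: [2.341, 2.093, 0.003]
ft_force: [2.3, -4.9, -14.2]
grip_width: 0.243
```

```bash
python3 m.py
```

```text
t 26.375 p [0.6344 0.1259 0.1027] r [2.3409 2.0928 0.0026] F [  2.26  -4.88 -14.17] g 0.243
theta -0.67 r 42.41 vy 0.1958 Ftan(push) 10.98 Frad out -9.38 Fvy -4.6
```

Request:
{"api": "carry_out", "payload": {"rows": [{"offset": [-0.0005,-0.0037,-0.0013],"rot": [0,0,0],"gripper": 0.1},{"offset": [0,-0.0037,-0.0016],"rot": [0,0,0],"gripper": 0.1}]}}

```text
time: 26.62
position: [0.6289, 0.1263, 0.1063]
tool_rot: [2.339, 2.091, 0.008]
ft_force: [6.5, -4.5, -15.0]
grip_width: 0.244
```

```bash
python3 m.py
```

```text
t 26.625 p [0.6289 0.1263 0.1063] r [2.3394 2.091  0.0081] F [  6.54  -4.51 -15.05] g 0.244
theta -0.513 r 42.34 vy 0.1957 Ftan(push) 13.48 Frad out -9.68 Fvy -3.75
```

Request:
{"api": "carry_out", "payload": {"rows": [{"offset": [-0.0005,0.0006,0.001],"rot": [0,0,0],"gripper": 0.1},{"offset": [0,0,0],"rot": [0,0,0],"gripper": 0.6},{"offset": [0,0,0],"rot": [0,0,0],"gripper": 0.6},{"offset": [0,0,0],"rot": [0,0,0],"gripper": 0.6},{"offset": [0,0,-0.02],"rot": [0,0,0],"gripper": 0.6},{"offset": [0,0,-0.03],"rot": [0,0,0],"gripper": 0.6},{"offset": [0,0,-0.03],"rot": [0,0,0],"gripper": 0.6},{"offset": [0,0,0],"rot": [0,0,0],"gripper": 0.6}]}}

```text
time: 27.62
position: [0.629, 0.1268, 0.1888]
tool_rot: [2.339, 2.092, 0.011]
ft_force: [0.1, -0.8, -0.2]
grip_width: 0.603
```

```bash
python3 m.py; python3 - <<'E'
from h import *
for n in ['side','scene','wrist']: snap(n,n+'28')
a=[cv2.convertScaleAbs(cv2.resize(cv2.imread(f'pics/{n}.png')[r:r+80,c:c+80],None,fx=5,fy=5,interpolation=cv2.INTER_CUBIC),alpha=1.6) for n,r,c in [('side28',140,285),('scene28',150,310)]]
cv2.imwrite('pics/p28.png',np.hstack(a))
E
```

```text
t 27.625 p [0.629  0.1268 0.1888] r [2.3391 2.0918 0.0109] F [ 0.14 -0.83 -0.23] g 0.603
theta -0.173 r 121.2 vy 0.1961 Ftan(push) 0.27 Frad out -0.18 Fvy -0.81
```

View pics/p28.png

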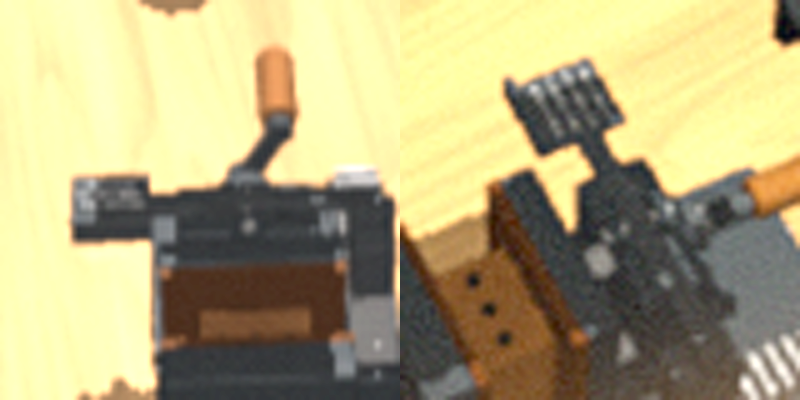

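View pics/wrist28.png

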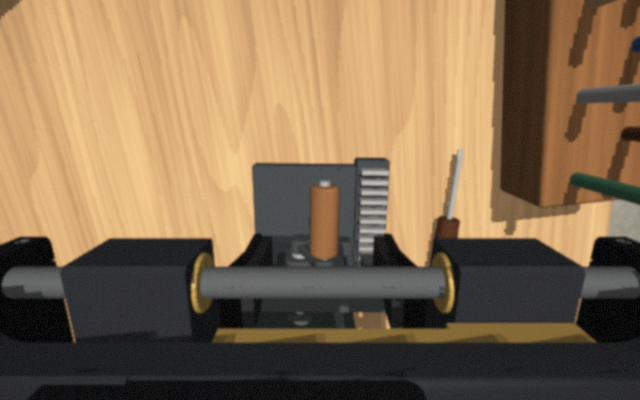

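Request:
{"api": "carry_out", "payload": {"rows": [{"offset": [0,0,-0.03],"rot": [0,0,0],"gripper": 0.6},{"offset": [0,0,0],"rot": [0,0,0],"gripper": 0.6},{"offset": [0,0,0],"rot": [0,0,0],"gripper": 0.6},{"offset": [0,0,0],"rot": [0,0,0],"gripper": 0.6}]}}

```text
time: 28.28
position: [0.6259, 0.1257, 0.2123]
tool_rot: [-2.341, -2.093, 0.003]
ft_force: [-0.3, -1.0, 0.3]
grip_width: 0.604
```

```bash
python3 - <<'E'
from h import *
st(); print(workorder.close_job())
E
```

```text
t 28.275 p [0.6259 0.1257 0.2123] r [-2.341  -2.0933  0.0034] F [-0.26 -0.97  0.29] g 0.604
the job is handed in; nothing more can be done
None
```

The block looks clamped square against the fixed jaw, with the lever latched, and I handed the job in at 28 s; no verdict was reported.

**What I did**
- I pressed the paddle with shut fingers (12 to 14 N downward) and slid the jaw about 69 mm. The block was then pushed home, with at most about 18 N of push along the slide.
- I let the paddle go. The lever first rested on the tooth tips, so I wound the crank about one full turn, from roughly -0.5 to 5.8 rad. The comb dropped in at about 3.4 rad.
- I stopped when the turning effort read about 13.5 N, opened the gripper and lifted clear.

**Last checks**
- In the last pictures the paddle is level (latched), and the block looks upright and square between both jaws.
- Moving the handle along its circle pulled the tool about 2.2 mm towards the fixed jaw. By the leather's give (1 mm per 40 N) that is about 90 N, which agrees with the 13.5 N effort. I had no direct reading of the clamping force.
- The gripper is clear of everything, with the wrist force about 1 N or less.

**What disagreed**
- The real fingertips stood about 11 to 14 mm behind the reported TCP, not 8 mm ahead. I found contact by force and picture instead.
- Picture estimates of the opening at the slide varied between 43 and 52 mm. I judged the block home because the jaw would not move further as I pushed harder.
- A held push at about 5.6 rad read 11.0 N, against 13.5 N while moving.

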